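# Sort the hold-down clamps by their hinges

## Task

Work the hinged arm of each of the two hold-down clamps under the strip light by pressing it firmly, to learn whether the hinge is free or seized. Put each free clamp in the rectangular stock tray with its arm folded fully down, and each seized clamp in the round repair pan; both must stand flat on their foot plates on the tray's or pan's floor, and the other things on the bench stay as they are.

Things in the scene. Friction and masses are not known exactly. Their poses are not given: they have to be found in the camera images.
- clamp_1: Steel hold-down clamp, loose, 0.35 to 0.6 kg; both look alike. Origin: underside, below the rib's middle; x from the rib towards the arm's side (away from the robot), z up. Foot plate 120 x 46 x 8, from x = -35 to 85. Upright rib to grip: 36 along x, 22 wide along y, from the plate up to z = 62, free on both sides; pinch across y at z about 45. Hinge pin along y at x = 24, z = 40. Starts on the pad.
- bar_1: Hinged arm of clamp_1: flat dark steel bar 64 long, 20 wide, 8 thick, with a rubber foot under its end reaching 22 below the bar's middle plane. Origin on the hinge pin; x runs along the arm to its end (at 66), z is the normal of its upper face (at +4). Press on the upper face near tip_1.
- hinge_1 (a joint): Hinge of clamp_1, rad: 0 = arm raised 45 degrees above level, 0.8 = folded fully down, about level (it starts between 0 and 0.15). A free hinge yields to about 2 N at the arm's end and stays where it is left; a seized one does not move even under 25 N.
- tip_1 (a point): Point on the upper face of the arm of clamp_1, 55 from the hinge pin along the arm: where to press it down (square to the face; a push of 5 to 10 N does not shift the clamp).
- clamp_2: Steel hold-down clamp, loose, 0.35 to 0.6 kg; both look alike. Origin: underside, below the rib's middle; x from the rib towards the arm's side (away from the robot), z up. Foot plate 120 x 46 x 8, from x = -35 to 85. Upright rib to grip: 36 along x, 22 wide along y, from the plate up to z = 62, free on both sides; pinch across y at z about 45. Hinge pin along y at x = 24, z = 40. Starts on the pad.
- bar_2: Hinged arm of clamp_2: flat dark steel bar 64 long, 20 wide, 8 thick, with a rubber foot under its end reaching 22 below the bar's middle plane. Origin on the hinge pin; x runs along the arm to its end (at 66), z is the normal of its upper face (at +4). Press on the upper face near tip_2.
- hinge_2 (a joint): Hinge of clamp_2, rad: 0 = arm raised 45 degrees above level, 0.8 = folded fully down, about level (it starts between 0 and 0.15). A free hinge yields to about 2 N at the arm's end and stays where it is left; a seized one does not move even under 25 N.
- tip_2 (a point): Point on the upper face of the arm of clamp_2, 55 from the hinge pin along the arm: where to press it down (square to the face; a push of 5 to 10 N does not shift the clamp).
- station: Fixed sorting place: black rubber pad 6 thick, x from -65 to 115, y from -150 to 150 in its frame. Origin on the bench; the clamps' ribs stand within 8 of x = 0, at y about 80 and -80, their x within 7 degrees of its x. Two posts of radius 7 at x = 45, y = 170 and -170 carry a strip light over the pad.
- light (a point): Centre of the strip light's underside, 302 above the bench, over x = 45 of the station. Bar 30 wide (x), 400 long (y), 27 thick. It hangs just beyond the ribs and above the arms, so an upright gripper would strike it: come from the robot's side with the tool leaning back towards the robot, 25 to 45 degrees from vertical.
- stock_tray: Stock tray, fixed: the rectangular open aluminium tray, outside 200 (x) x 160 (y) x 30 high, walls 4, floor 4 thick. Origin: centre of the underside.
- repair_pan: Repair pan, fixed: the round open aluminium pan, outside radius 96 at the foot and 100 at the rim, 30 high, wall 4, floor 4. Origin: centre of the underside.
- globe: Snow globe, bystander: glass ball of radius 34 on a black foot of radius 34, 92 high. Origin: centre of the underside.
- casting: White tower-shaped casting, bystander, loose: radius 24, 85 high. Origin: centre of the underside.
- driver: Screwdriver with wooden handle, bystander, lying, 180 long along its x.
Things that resemble listed ones, but are neither listed nor needed, are in the scene too. What is shaped like the clamp_1 but brown or orange is not meant.

How it is judged:
By the outcome, as a careful person would: the job done as asked, in the order asked, and still so for the second after the job is handed in, with the robot touching nothing.
It also fails if it takes over 72 s, if anything falls off the work surface, if the arm or the gripper's body presses on something with over 40 N, if the wrist force passes 120 N, or if a joint passes its speed limit or range.

## Robot

A 6-joint arm with a two-finger parallel gripper is mounted at the origin on the work surface. World frame = base frame: x ahead of the robot, y to its left, z up, the work surface at z = 0. Lengths are in m, angles in degrees, forces in N, time in s.
With the tool pointing down it reaches from about 0.225 to 0.725 m from the base axis. Payload 3.1 kg.
Tool frame: the origin (TCP) lies midway between the tips of the shut fingers; the grasp point (between the pads) lies 19 mm behind it; z points along the fingers, y is the line along which they close (so a half turn about z gives the same grasp; the last joint's range is limited). The gripper opens to 85 mm and grips with 20 to 120 N. Pads are 22 mm wide; open, the fingers measure 114 mm over their backs; the gripper's body (76 mm by 85 mm) begins 54 mm behind the grasp point. The pads swing forward as they close: fully open they stand 13 mm farther back than shut.
Start: joints at [-78.025, 2.75, 5.684, 92.934, 0, 82.678], TCP at [0.173, -0.496, 0.231] pointing down, gripper open.
Joint ranges: [-166.93, 166.93], [-56.73, 111.36], [-69.38, 81.34], [-121.58, 131.49], [-85.45, 84.26], [-180, 180]. Speed limits (degrees/s): [159.86, 159.86, 180, 180, 180, 180].

## Interface

Orientations are given as a 3x3 rotation matrix whose columns are the frame's x, y, z axes.
In Python, from bench import read_state, viewer, hand_in gives the robot as it stands.
- The arm moves only by the tool send_rows, never from a script. Its argument "plan" is a list of rows, each an object with "slide": the shift along the tool's x, y, z in units of 0.02 m (1.0 is 0.02 m), a list of three; "rot": the turn, a rotation vector about the tool's x, y, z in units of 60 degrees (1.0 is 60 degrees), a list of three; "claw": the gripper's target within -1 to 1 (shut at 1, half-way at 0, fully open at -1). A call has 1 to 20 rows; each row shifts and turns the commanded pose from where the row before left it, along the tool's axes as they then stand; what a row does not reach is not made up. A row lasts 1/12 s, in which the tool goes at most 41.7 mm and 7.16 degrees, less where a joint would pass 70% of its speed; a pose out of reach is approached as far as the arm can. A call with a number of a shift or a turn outside -1 to 1 is refused whole. A call with a gripper value outside its range is refused whole. The fingers move at their own pace and stop on an object; "force" is the grip in N (left out, the last holds). Time passes only in rows, so rows that do not move let the fingers close. It gives the time, the measured TCP pose, the force, the opening and the grip force at its end, in the units of the state.
- read_state(): the state, without advancing time (a new reading comes with each control period).
- viewer.capture(name): name is "scene" or "side" or "wrist"; returns (picture, depth): 480x640x3 uint8, red, green, blue; 480x640 float32, m along the optical axis (not along the pixel's ray), 0 where there is no reading.
- viewer.calibration(name): a dict with "camera_matrix" (3x3 intrinsics, pixels), "k1" (the pictures are not rectified: a ray, as slopes to the right and down, at radius r is drawn at 1 + k1 r^2 times it, then the intrinsics apply), "R" (3x3) and "t" (3): a world point X has camera coordinates R X + t; the wrist camera has in their place "tool_from_camera" (4x4, takes a point from camera to tool coordinates, whose origin is the TCP and whose axes are the flange's). Camera axes: x right, y down, z forward; pixel columns grow to the right and rows downward; lengths in m; the calibration is good to about 2 mm. A picture is of the moment at which its call begins: read the wrist's pose just before it. calibration takes no time and is no camera call.
- hand_in(): hands the job in; it is judged then, once.
The state is a dict: "time": time; "joint_positions": joint angles; "qd": joint speeds; "joint_torque": joint torques, N m; "ee_pos": TCP position; "orientation": TCP orientation; "force": force on the tool from outside, world axes, zero at the start; "ft_torque": the same for the moment, N m; "opening": finger opening in m; "grip_force": force on a finger pad.
Only numpy, scipy, OpenCV 4.12 (cv2) and the standard library are available. Lean on these libraries where they do the work, as an engineer would, in place of code of your own. Each camera call takes 0.05 s, during which the arm holds its last target. There are 200 camera calls.

## Working session

There is one attempt and no reset: what is moved stays moved. The work goes in short steps, Python scripts to look and compute and a tool call to move; the robot and the scene stay as the last step left them, time stands still between calls to the robot, and variables do not carry over. Pictures are saved under pics/ and viewed, at most 10 in all, crops included, and the job is handed in when it is done.

Besides the shell and the picture viewer there is one more tool, called after "Call:" in YAML: its name, and indented under it one key for each argument. send_rows: Moves the arm, as the interface text tells. Shifts and turns lie within -1 to 1; 1 stands for 0.02 m of shift or 60 degrees of turn. Its arguments: {"type":"object","properties":{"plan":{"type":"array","items":{"type":"object","properties":{"slide":{"type":"array","items":{"type":"number"}},"rot":{"type":"array","items":{"type":"number"}},"claw":{"type":"number"}}}},"force":{"type":"number"}},"required":["plan"]}

```bash
ls; mkdir -p pics
python3 - <<'E'
from bench import read_state, viewer
import cv2,numpy as np
ims=[]
for n in("scene","side"):
    p,d=viewer.capture(n); np.savez(f"pics/{n}0.npz",p=p,d=d); cv2.imwrite(f"pics/{n}0.png",p[:,:,::-1])
    c=viewer.calibration(n); print(n,np.round(c["camera_matrix"],1).tolist(),c["k1"],np.round(-c["R"].T@c["t"],3),np.round(c["R"],3).tolist())
print(viewer.calibration("wrist")); print(read_state())
E
```

```text
pics
scene [[611.5, 0.0, 326.3], [0.0, 611.5, 248.2], [0.0, 0.0, 1.0]] 0.03197423974669976 [ 1.246 -0.693  0.908] [[0.712, 0.702, -0.013], [0.406, -0.427, -0.808], [-0.572, 0.57, -0.589]]
side [[608.2, 0.0, 319.8], [0.0, 608.2, 244.7], [0.0, 0.0, 1.0]] 0.04569911963976728 [0.274 0.995 1.195] [[-0.967, -0.253, -0.01], [-0.172, 0.685, -0.708], [0.186, -0.683, -0.706]]
{'camera_matrix': array([[338.78931763,   0.        , 315.35699236],
       [  0.        , 338.78931763, 231.38978808],
       [  0.        ,   0.        ,   1.        ]]), 'k1': -0.04110069089182728, 'tool_from_camera': array([[-3.74353485e-04, -9.52227065e-01, -3.05390694e-01,
         7.78066253e-02],
       [ 9.99999715e-01, -1.56056944e-04, -7.39222698e-04,
        -3.77620731e-05],
       [ 6.56249522e-04, -3.05390883e-01,  9.52226852e-01,
        -1.42101823e-01],
       [ 0.00000000e+00,  0.00000000e+00,  0.00000000e+00,
         1.00000000e+00]])}
{'time': 0.1, 'joint_positions': array([-7.80258196e+01,  2.79044672e+00,  5.59876370e+00,  9.29361123e+01,
        1.37254396e-03,  8.26792429e+01]), 'qd': array([-0.0385781 ,  0.02632342,  0.1755656 , -0.0094914 ,  0.0811234 ,
       -0.05750659]), 'joint_torque': array([ 1.43715282e-03, -3.39852512e+01,  3.20935428e+01,  1.58918422e-02,
       -8.71868201e-05,  8.67100226e-06]), 'ee_pos': array([ 0.17336419, -0.49493421,  0.23020196]), 'orientation': array([[ 9.43830228e-01,  3.30430489e-01, -4.39318526e-04],
       [ 3.30430638e-01, -9.43827744e-01,  2.18688469e-03],
       [ 3.07972362e-04, -2.20921217e-03, -9.99997512e-01]]), 'force': array([-1.1541195 , -0.44858434,  1.34899711]), 'ft_torque': array([-0.00084521,  0.02834338,  0.03269944]), 'grip_force': 0.0, 'opening': 0.08555091041787738}
```

View pics/scene0.png

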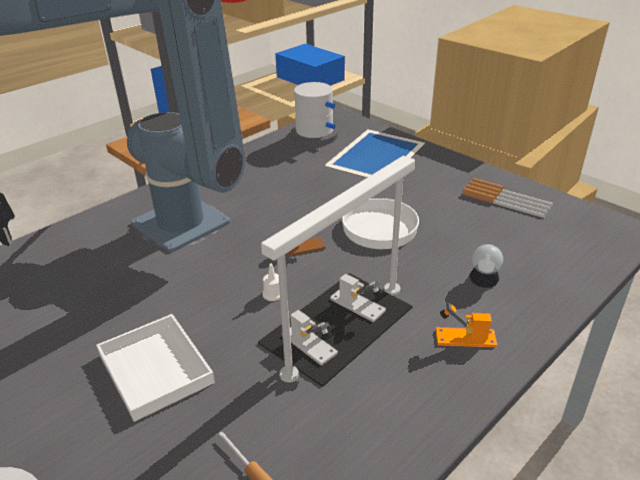

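View pics/side0.png

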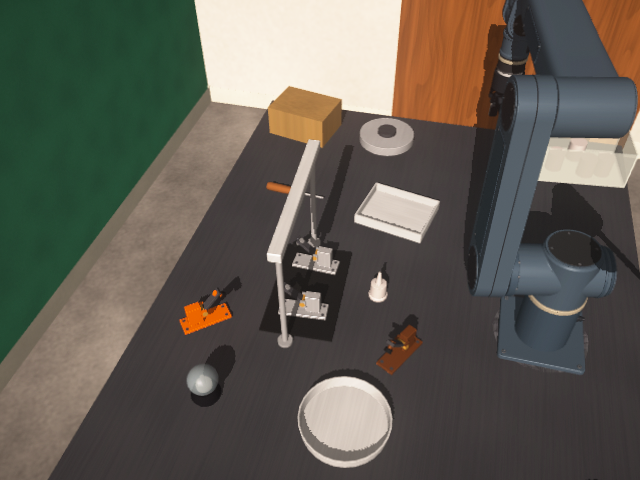

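The grey clamps on the pad are at scene (305,335) and (355,297), side (318,260) and (305,305). The look-alikes are the orange clamp at scene (468,330) and the brown one at (300,245), and both are excluded by colour. The tray is at side (397,212), the pan at (345,420); the grey disc at (386,135) is not the pan.

```bash
cat > h.py <<'E'
import numpy as np,cv2
from bench import read_state,viewer
def cam(n,st=None):
    c=viewer.calibration(n)
    if n!="wrist": return c["camera_matrix"],c["k1"],c["R"].T,-c["R"].T@c["t"]
    T=c["tool_from_camera"];O=np.array(st["orientation"])
    return c["camera_matrix"],c["k1"],O@T[:3,:3],O@T[:3,3]+st["ee_pos"]
def rays(uv,K,k1):
    return cv2.undistortPoints(np.float64(uv).reshape(-1,1,2),K,np.array([k1,0,0,0,0])).reshape(-1,2)
def cloud(n,d,st=None):
    K,k1,Rw,o=cam(n,st)
    v,u=np.mgrid[:480,:640]; s=rays(np.stack([u,v],-1),K,k1)
    P=np.c_[s,np.ones(len(s))]*d.reshape(-1,1)
    W=P@Rw.T+o; W[d.ravel()==0]=np.nan
    return W.reshape(480,640,3)
def plane(uv,z,n,st=None):
    K,k1,Rw,o=cam(n,st); r=np.c_[rays(uv,K,k1),np.ones(len(np.reshape(uv,(-1,2))))]@Rw.T
    return o+r*((z-o[2])/r[:,2])[:,None]
def proj(X,n,st=None):
    K,k1,Rw,o=cam(n,st); p=(np.asarray(X)-o)@Rw
    return cv2.projectPoints(p,np.zeros(3),np.zeros(3),K,np.array([k1,0,0,0,0]))[0].reshape(-1,2)
E
python3 - <<'E'
from h import *
np.set_printoptions(precision=4,suppress=True)
for n in("scene","side"):
    f=np.load(f"pics/{n}0.npz");W=cloud(n,f["d"]);p=f["p"].astype(int)
    hsv=cv2.cvtColor(f["p"],cv2.COLOR_RGB2HSV);g=(hsv[...,1]<60)
    z=W[...,2]
    print(n,"bench z",np.nanmedian(z[(abs(z)<.02)]))
    # light
    m=(z>.24)&(z<.36)&g&(hsv[...,2]>120)
    box=np.zeros_like(m); 
    if n=="scene": box[150:270,255:425]=1
    else: box[135:265,265:325]=1
    q=W[m&box]; print("light",len(q),np.percentile(q,[2,50,98],axis=0).tolist(), cv2.minAreaRect(np.float32(q[q[:,2]>.315][:,:2]*1000)))
    def obj(name,b,zl,zh,vmin=100):
        x0,y0,x1,y1=b;bb=np.zeros_like(m);bb[y0:y1,x0:x1]=1
        k=bb&(z>zl)&(z<zh)&(hsv[...,2]>vmin);q=W[k]
        r=cv2.minAreaRect(np.float32(q[:,:2]*1000)) if len(q) else 0
        print(name,len(q),r)
    if n=="scene":
        obj("tray",(90,310,220,425),.022,.036); obj("pan",(335,190,425,255),.022,.036)
        obj("ribA",(285,305,320,345),.06,.074);obj("ribB",(335,270,362,305),.06,.074)
        obj("plateA",(280,305,340,368),.008,.02);obj("plateB",(330,270,390,325),.008,.02)
        obj("cast",(258,255,285,305),.02,.09)
    else:
        obj("tray",(350,180,445,245),.022,.036); obj("pan",(290,370,400,470),.022,.036)
        obj("ribA",(312,240,340,275),.06,.074);obj("ribB",(298,287,325,320),.06,.074)
        obj("plateA",(288,240,345,278),.008,.02);obj("plateB",(275,290,332,322),.008,.02)
        obj("cast",(365,268,392,305),.02,.09)
s=np.load("pics/scene0.npz")["p"][250:390,240:420];t=np.load("pics/side0.npz")["p"][225:350,240:420]
cv2.imwrite("pics/c.png",np.vstack([cv2.resize(s[:,:,::-1],(400,311)),cv2.resize(t[:,:,::-1],(400,278))]))
E
```

```text
scene bench z 0.0004272505497194823
light 3687 [[0.5805324907687294, -0.19492086089275595, 0.2652363087528986], [0.6065178286857488, -0.03176405122195325, 0.32671052859284155], [0.6232018727258348, 0.1883414648135364, 0.33057399537972093]] ((598.6407470703125, 2.3349151611328125), (33.91847229003906, 402.0933532714844), 3.3485567569732666)
tray 1204 ((403.25897216796875, -337.12493896484375), (161.13536071777344, 207.1359100341797), 78.57110595703125)
pan 387 ((408.1460876464844, 347.8417053222656), (186.64968872070312, 203.9300079345703), 5.987757205963135)
ribA 181 ((568.6087646484375, -85.63042449951172), (24.681734085083008, 65.45279693603516), 85.54977416992188)
ribB 142 ((550.0436401367188, 71.60948181152344), (46.49176788330078, 25.026887893676758), 11.832934379577637)
plateA 749 ((564.99755859375, -93.03527069091797), (94.38499450683594, 152.11361694335938), 75.45481872558594)
plateB 694 ((560.6488647460938, 105.57315063476562), (128.56594848632812, 135.23580932617188), 13.781977653503418)
cast 314 ((401.6069030761719, -28.329421997070312), (38.536170959472656, 42.76736450195
[... 438 characters left out ...]
1683807373047), 79.3260269165039)
pan 770 ((401.2296142578125, 351.79388427734375), (197.963134765625, 200.26287841796875), 51.01324462890625)
ribA 108 ((554.2120971679688, -80.10717010498047), (36.12505340576172, 27.385726928710938), 1.6216559410095215)
ribB 130 ((545.1185302734375, 78.23265075683594), (40.01422882080078, 30.263490676879883), 11.8301362991333)
plateA 417 ((578.282958984375, -104.99978637695312), (102.53116607666016, 119.8340072631836), 87.67941284179688)
plateB 391 ((568.4963989257812, 79.12181091308594), (119.42678833007812, 49.11640548706055), 5.123887538909912)
cast 261 ((399.1867370605469, -18.34844970703125), (39.475833892822266, 39.85695266723633), 0.2054680585861206)
```

View pics/c.png

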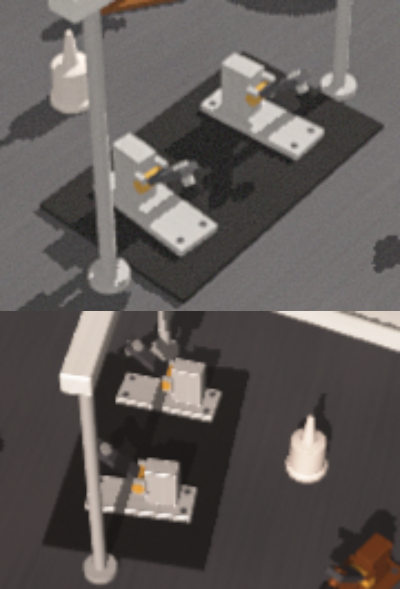

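The crop confirms two grey clamps on the pad, both with arms raised. Next I'll write a planner helper and move to a wrist view.

```bash
cat > plan.py <<'E'
import json,sys
from h import *
from scipy.spatial.transform import Rotation as Ro
def RT(yaw,t,roll=0):
    """yaw of the lean direction (180-turned tool), t lean back towards robot"""
    c,s=np.cos(np.radians(t)),np.sin(np.radians(t))
    B=np.array([[-c,0,s],[0,1,0],[-s,0,-c]])
    return Ro.from_euler('z',yaw,degrees=True).as_matrix()@B
def yt(R):
    z=R[:,2]; yaw=np.degrees(np.arctan2(-R[0,1],R[1,1]))
    x=Ro.from_euler('z',-yaw,degrees=True).as_matrix()@z
    return yaw,np.degrees(np.arctan2(x[0],-x[2]))
def plan(wps,claw,st=None,off=True,cmd=None):
    """wps: list of (x,y,z,yaw,t,rows); prints rows"""
    if cmd is None:
        st=st or read_state(); p=np.array(st["ee_pos"]);R=np.array(st["orientation"])
    else: p=np.array(cmd[:3],float);R=RT(*cmd[3:])
    y0,t0=yt(R);cur=np.r_[p,y0,t0];out=[]
    for w in wps:
        n=w[5];w=np.array(w[:5],float)
        for i in range(1,n+1):
            g=cur+(w-cur)*i/n; G=RT(g[3],g[4])
            s=np.round(R.T@(g[:3]-p)/.02,2); r=np.round(Ro.from_matrix(R.T@G).as_rotvec(degrees=True)/60,3)
            if abs(s).max()>1 or np.linalg.norm(s)>2.08 or np.linalg.norm(r)>.119: print("!! too big",s,r)
            p=p+R@s*.02; R=R@Ro.from_rotvec(r*60,degrees=True).as_matrix()
            out.append('{"slide":[%g,%g,%g],"rot":[%g,%g,%g],"claw":%g}'%(*(s+0),*(r+0),claw))
        cur=w
    print(len(out),"rows; end",np.round(p,4),np.round(yt(R),2))
    for i in range(0,len(out),20): print("["+",".join(out[i:i+20])+"]")
E
python3 - <<'E'
from plan import *
print(yt(np.array(read_state()["orientation"])))
plan([(.45,0,.25,0,20,27)],-1)
E
```

```text
(np.float64(-160.70504454704135), np.float64(-0.017645602974176874))
!! too big [ 1.02 -0.21 -0.11] [-0.007 -0.012 -0.099]
!! too big [ 1.04 -0.1  -0.11] [-0.008 -0.012 -0.098]
!! too big [ 1.04 -0.   -0.13] [-0.01  -0.013 -0.099]
!! too big [ 1.04  0.11 -0.15] [-0.011 -0.012 -0.099]
!! too big [ 1.01  0.22 -0.15] [-0.012 -0.012 -0.098]
!! too big [ 0.21  1.03 -0.09] [-0.026 -0.012 -0.096]
!! too big [ 0.11  1.04 -0.07] [-0.027 -0.013 -0.095]
!! too big [-0.    1.05 -0.04] [-0.028 -0.012 -0.095]
!! too big [-0.11  1.05 -0.01] [-0.03  -0.012 -0.095]
!! too big [-0.21  1.02  0.03] [-0.031 -0.013 -0.094]
!! too big [-0.31  1.01  0.07] [-0.032 -0.012 -0.094]
27 rows; end [ 4.5e-01 -1.0e-04  2.5e-01] [-0.03 19.98]
[{"slide":[0.79,-0.7,-0.03],"rot":[-0.003,-0.012,-0.099],"claw":-1},{"slide":[0.85,-0.61,-0.05],"rot":[-0.002,-0.013,-0.099],"claw":-1},{"slide":[0.91,-0.52,-0.06],"rot":[-0.003,-0.012,-0.1],"claw":-1},{"slide":[0.96,-0.42,-0.08],"rot":[-0.004,-0.012,-0.099],"claw":-1},{"slide":[1,-0.32,-0.08],"rot":[-0.006,-0.013,-0.099],"claw":-1},{"slide":[1.02,-0.21,-0.11],"rot":[-0.007,-0.0
[... 718 characters left out ...]
-0.021,-0.012,-0.097],"claw":-1},{"slide":[0.51,0.91,-0.15],"rot":[-0.022,-0.012,-0.097],"claw":-1},{"slide":[0.41,0.96,-0.13],"rot":[-0.024,-0.013,-0.096],"claw":-1},{"slide":[0.31,0.99,-0.12],"rot":[-0.025,-0.012,-0.096],"claw":-1}]
[{"slide":[0.21,1.03,-0.09],"rot":[-0.026,-0.012,-0.096],"claw":-1},{"slide":[0.11,1.04,-0.07],"rot":[-0.027,-0.013,-0.095],"claw":-1},{"slide":[0,1.05,-0.04],"rot":[-0.028,-0.012,-0.095],"claw":-1},{"slide":[-0.11,1.05,-0.01],"rot":[-0.03,-0.012,-0.095],"claw":-1},{"slide":[-0.21,1.02,0.03],"rot":[-0.031,-0.013,-0.094],"claw":-1},{"slide":[-0.31,1.01,0.07],"rot":[-0.032,-0.012,-0.094],"claw":-1},{"slide":[-0.4,0.96,0.1],"rot":[-0.033,-0.012,-0.093],"claw":-1}]
```

Call:
send_rows:
  plan:
    - {"slide": [0.79, -0.7, -0.03], "rot": [0, -0.012, -0.1], "claw": -1}
    - {"slide": [0.85, -0.6, -0.05], "rot": [0, -0.013, -0.1], "claw": -1}
    - {"slide": [0.9, -0.5, -0.06], "rot": [0, -0.012, -0.1], "claw": -1}
    - {"slide": [0.96, -0.4, -0.08], "rot": [0, -0.012, -0.1], "claw": -1}
    - {"slide": [1, -0.3, -0.08], "rot": [-0.006, -0.013, -0.1], "claw": -1}
    - {"slide": [1, -0.2, -0.11], "rot": [-0.007, -0.012, -0.1], "claw": -1}
    - {"slide": [1, -0.1, -0.11], "rot": [-0.008, -0.012, -0.1], "claw": -1}
    - {"slide": [1, 0, -0.13], "rot": [-0.01, -0.013, -0.1], "claw": -1}
    - {"slide": [1, 0.1, -0.15], "rot": [-0.011, -0.012, -0.1], "claw": -1}
    - {"slide": [1, 0.2, -0.15], "rot": [-0.012, -0.012, -0.1], "claw": -1}
    - {"slide": [1, 0.3, -0.17], "rot": [-0.013, -0.013, -0.1], "claw": -1}
    - {"slide": [0.95, 0.4, -0.17], "rot": [-0.015, -0.012, -0.1], "claw": -1}
    - {"slide": [0.9, 0.5, -0.18], "rot": [-0.016, -0.012, -0.1], "claw": -1}
    - {"slide": [0.83, 0.6, -0.17], "rot": [-0.017, -0.013, -0.1], "claw": -1}
    - {"slide": [0.76, 0.7, -0.18], "rot": [-0.018, -0.012, -0.1], "claw": -1}
    - {"slide": [0.7, 0.78, -0.17], "rot": [-0.02, -0.013, -0.1], "claw": -1}
    - {"slide": [0.6, 0.84, -0.17], "rot": [-0.02, -0.012, -0.1], "claw": -1}
    - {"slide": [0.5, 0.9, -0.15], "rot": [-0.02, -0.012, -0.1], "claw": -1}
    - {"slide": [0.4, 0.95, -0.13], "rot": [-0.024, -0.013, -0.1], "claw": -1}
    - {"slide": [0.3, 1, -0.12], "rot": [-0.025, -0.012, -0.1], "claw": -1}

```text
time: 1.77
ee_pos: [0.371, -0.1289, 0.2469]
orientation: [[-0.753, 0.631, 0.184], [0.611, 0.776, -0.157], [-0.242, -0.006, -0.97]]
force: [0.1, 0.3, -0.3]
opening: 0.0855
grip_force: 0.0
```

Call:
send_rows:
  plan:
    - {"slide": [0.2, 1, -0.09], "rot": [-0.026, -0.012, -0.095], "claw": -1}
    - {"slide": [0.1, 1, -0.07], "rot": [-0.027, -0.013, -0.095], "claw": -1}
    - {"slide": [0, 1, -0.04], "rot": [-0.028, -0.012, -0.095], "claw": -1}
    - {"slide": [-0.1, 1, 0], "rot": [-0.03, -0.012, -0.095], "claw": -1}
    - {"slide": [-0.2, 1, 0.03], "rot": [-0.03, -0.013, -0.09], "claw": -1}
    - {"slide": [-0.3, 1, 0.07], "rot": [-0.03, -0.012, -0.09], "claw": -1}
    - {"slide": [-0.4, 1, 0.1], "rot": [-0.03, -0.012, -0.08], "claw": -1}
    - {"slide": [0, 0, 0], "rot": [0, 0, 0], "claw": -1}

```text
time: 2.43
ee_pos: [0.4365, -0.0004, 0.2513]
orientation: [[-0.945, -0.018, 0.328], [-0.015, 1.0, 0.013], [-0.328, 0.007, -0.945]]
force: [-0.4, -0.8, 0.2]
opening: 0.0852
grip_force: 0.0
```

Run:
```python
from plan import *
st=read_state();p,d=viewer.capture("wrist");np.savez("pics/w0.npz",p=p,d=d,ee=st["ee_pos"],R=st["orientation"]);cv2.imwrite("pics/w0.png",p[:,:,::-1])
print(st["time"],st["ee_pos"],yt(st["orientation"]),st["joint_positions"],st["force"])
```

```text
2.4333 [ 4.36498698e-01 -3.72708896e-04  2.51292101e-01] (np.float64(1.058894852504979), np.float64(19.153090591593504)) [-12.3607629  -31.68757265 -22.54697624  80.56313508   4.76207557
 -12.56802884] [-0.37927599 -0.81343812  0.23072906]
```

View pics/w0.png

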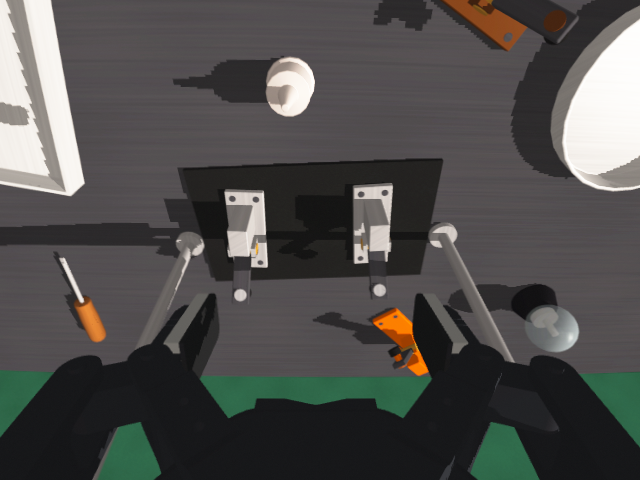

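The wrist view shows clamp A (left, -y) with its plate at (245,228) and arm tip at (240,295), and clamp B with its plate at (372,222) and arm tip at (379,290). The casting is at (290,85), with the orange and brown decoys outside the pad.

Run:
```python
from plan import *
np.set_printoptions(precision=1,suppress=True)
f=np.load("pics/w0.npz");st=dict(ee_pos=f["ee"],orientation=f["R"])
W=cloud("wrist",f["d"],st)*1000;hsv=cv2.cvtColor(f["p"],cv2.COLOR_RGB2HSV);g=(hsv[...,1]<45)&(hsv[...,2]>110);z=W[...,2]
def box(b):
    m=np.zeros(z.shape,bool);m[b[1]:b[3],b[0]:b[2]]=1;return m
for n,b in(("A",(215,180,275,275)),("B",(345,175,400,270))):
    bb=box(b)
    k=(bb&g).astype(np.uint8)
    for nm,zl,zh in(("plate",9,19),("ribtop",60,75)):
        q=W[bb&g&(z>zl)&(z<zh)];print(n,nm,len(q),np.median(q,0),cv2.minAreaRect(np.float32(q[:,:2])))
    q=W[bb&g&(z>9)&(z<75)];print(n,"all",cv2.minAreaRect(np.float32(q[:,:2])))
    # side edges of plate near the robot: rays on plane z=14
    L=[];Rr=[];U=[]
    for v in range(b[1]+14,b[1]+36):
        u=np.where(k[v,b[0]:b[2]])[0]+b[0]
        if len(u)>15: L.append((u[0]-.5,v));Rr.append((u[-1]+.5,v))
    for nm,e in(("L",L),("R",Rr)):
        q=plane(e,.014,"wrist",st)*1000;c=cv2.fitLine(np.float32(q[:,:2]),cv2.DIST_HUBER,0,.1,.1).ravel();print(nm,c,np.degrees(np.arctan(c[1]/c[0])))
    for u in range(b[0]+18,b[2]-12):
        vv=np.where(k[:,u])[0];U.append((u,vv[0]-.5))
    q=plane(U,.014,"wrist",st)*1000;c=cv2.fitLine(np.float32(q[:,:2]),cv2.DIST_HUBER,0,.1,.1).ravel();print("U",c,np.degrees(np.arctan(-c[0]/c[1])))
# pad corners, arm tips, pan
for nm,uv,zz in(("padL",(184,168),.006),("padR",(442,158),.006),("tipA",(240,295),.08),("tipB",(379,290),.08)):print(nm,plane(uv,zz,"wrist",st)*1000)
for nm,b in(("cast",(260,50,320,120)),("armA",(225,255,255,305)),("armB",(365,255,395,300))):
    q=W[box(b)&(z>45)&(z<110)];print(nm,len(q),np.percentile(q,[3,50,97],0).tolist())
```

```text
A plate 1284 [543.5 -71.1  13.4] ((578.58154296875, -82.88953399658203), (45.981712341308594, 120.95780181884766), 88.5277099609375)
A ribtop 597 [550.2 -81.6  67.3] ((553.7781372070312, -82.5900650024414), (22.51461410522461, 37.07200241088867), 88.39734649658203)
A all ((578.58154296875, -82.88953399658203), (45.981712341308594, 120.95780181884766), 88.5277099609375)
L [   1.     0.   537.1 -104.2] 2.3038664
R [  1.   -0.1 536.6 -58.2] -3.0740871
U [  0.    1.  515.5 -75.2] -2.3216538
B plate 1273 [533.9  63.6  13.5] ((568.6056518554688, 75.66942596435547), (120.66522216796875, 45.429195404052734), 4.987926959991455)
B ribtop 569 [541.6  73.   67.4] ((554.0487670898438, 74.35148620605469), (57.1085090637207, 22.11619758605957), 5.377018928527832)
B all ((568.6056518554688, 75.66942596435547), (120.66522216796875, 45.429195404052734), 4.987926959991455)
L [  1.    0.1 526.7  48.7] 4.866273
R [  1.    0.1 527.2  94.7] 4.818495
U [  0.1  -1.  505.3  74.5] 5.6291184
padL [[ 491.8 -148.4    6. ]]
padR [[475.2 145.9   6. ]]
tipA [[622.4 -86.4  80. ]]
tipB [[612.   80.1  80. ]]
cast 1151 [[383.7774236044529, -39.1866681519048, 45.07804624885841], [395.6729477130527, -22.74528478027113, 46.377997139972095], [414.2013743263282, -8.728448886545383, 83.96742842717444]]
armA 911 [[571.1508573304561, -93.29676006425268, 55.571513286722734], [602.963990481861, -83.0600099004183, 72.12228363462364], [624.6120467791201, -73.71250869752585, 91.19742965482641]]
armB 796 [[576.736249017478, 68.15094158143985, 58.69896600985876], [595.3437396788852, 77.49802006284797, 75.06895051364984], [613.625965511136, 87.83485808017406, 91.55443713455931]]
```

Run:
```python
from plan import *
plan([(.53,-.082,.18,-1.5,35,9),(.612,-.0838,.092,-1.5,35,9),(.612,-.0838,.092,-1.5,35,2)],1)
```

```text
20 rows; end [ 0.612  -0.0838  0.0921] [-1.52 34.98]
[{"slide":[-0.36,-0.46,0.54],"rot":[0.007,-0.03,0.002],"claw":1},{"slide":[-0.34,-0.45,0.55],"rot":[0.002,-0.029,0.004],"claw":1},{"slide":[-0.33,-0.45,0.57],"rot":[0.001,-0.029,0.004],"claw":1},{"slide":[-0.31,-0.45,0.57],"rot":[0.002,-0.03,0.004],"claw":1},{"slide":[-0.3,-0.44,0.59],"rot":[0.002,-0.029,0.004],"claw":1},{"slide":[-0.28,-0.44,0.6],"rot":[0.002,-0.03,0.004],"claw":1},{"slide":[-0.26,-0.44,0.6],"rot":[0.002,-0.029,0.003],"claw":1},{"slide":[-0.25,-0.44,0.61],"rot":[0.003,-0.03,0.004],"claw":1},{"slide":[-0.23,-0.44,0.63],"rot":[0.002,-0.029,0.004],"claw":1},{"slide":[-0.09,0,0.66],"rot":[0,0,0],"claw":1},{"slide":[-0.09,0.01,0.66],"rot":[0,0,0],"claw":1},{"slide":[-0.1,0,0.66],"rot":[0,0,0],"claw":1},{"slide":[-0.09,0,0.66],"rot":[0,0,0],"claw":1},{"slide":[-0.09,0,0.67],"rot":[0,0,0],"claw":1},{"slide":[-0.1,0,0.66],"rot":[0,0,0],"claw":1},{"slide":[-0.09,0.01,0.66],"rot":[0,0,0],"claw":1},{"slide":[-0.09,0,0.66],"rot":[0,0,0],"claw":1},{"slide":[-0.1,0,0.66],"rot":[0,0,0],"claw":1},{"slide":[0,0,0],"rot":[0,0,0],"claw":1},{"slide":[0,0,0],"rot":[0,0,0],"claw":1}]
```

Call:
send_rows:
  plan:
    - {"slide": [-0.36, -0.46, 0.54], "rot": [0.007, -0.03, 0.002], "claw": 1}
    - {"slide": [-0.34, -0.45, 0.55], "rot": [0.002, -0.03, 0.004], "claw": 1}
    - {"slide": [-0.33, -0.45, 0.57], "rot": [0.001, -0.03, 0.004], "claw": 1}
    - {"slide": [-0.31, -0.45, 0.57], "rot": [0.002, -0.03, 0.004], "claw": 1}
    - {"slide": [-0.3, -0.44, 0.59], "rot": [0.002, -0.03, 0.004], "claw": 1}
    - {"slide": [-0.28, -0.44, 0.6], "rot": [0.002, -0.03, 0.004], "claw": 1}
    - {"slide": [-0.26, -0.44, 0.6], "rot": [0.002, -0.03, 0.003], "claw": 1}
    - {"slide": [-0.25, -0.44, 0.61], "rot": [0.003, -0.03, 0.004], "claw": 1}
    - {"slide": [-0.23, -0.44, 0.63], "rot": [0.002, -0.026, 0.004], "claw": 1}
    - {"slide": [-0.09, 0, 0.66], "rot": [0, 0, 0], "claw": 1}
    - {"slide": [-0.09, 0.01, 0.66], "rot": [0, 0, 0], "claw": 1}
    - {"slide": [-0.1, 0, 0.66], "rot": [0, 0, 0], "claw": 1}
    - {"slide": [-0.09, 0, 0.66], "rot": [0, 0, 0], "claw": 1}
    - {"slide": [-0.09, 0, 0.67], "rot": [0, 0, 0], "claw": 1}
    - {"slide": [-0.1, 0, 0.66], "rot": [0, 0, 0], "claw": 1}
    - {"slide": [-0.09, 0.01, 0.66], "rot": [0, 0, 0], "claw": 1}
    - {"slide": [-0.09, 0, 0.66], "rot": [0, 0, 0], "claw": 1}
    - {"slide": [-0.1, 0, 0.66], "rot": [0, 0, 0], "claw": 1}
    - {"slide": [0, 0, 0], "rot": [0, 0, 0], "claw": 1}
    - {"slide": [0, 0, 0], "rot": [0, 0, 0], "claw": 1}

```text
time: 4.15
ee_pos: [0.6116, -0.0851, 0.0917]
orientation: [[-0.82, 0.029, 0.572], [0.025, 1.0, -0.016], [-0.572, 0.001, -0.82]]
force: [0.5, -0.4, 0.5]
opening: 0.0001
grip_force: 0.0
```

Call:
send_rows:
  plan:
    - {"slide": [0, 0, 0.1], "rot": [0, 0, 0], "claw": 1}
    - {"slide": [0, 0, 0.1], "rot": [0, 0, 0], "claw": 1}
    - {"slide": [0, 0, 0.1], "rot": [0, 0, 0], "claw": 1}
    - {"slide": [0, 0, 0], "rot": [0, 0, 0], "claw": 1}

```text
time: 4.48
ee_pos: [0.6163, -0.0849, 0.0888]
orientation: [[-0.817, 0.028, 0.575], [0.023, 1.0, -0.016], [-0.576, 0.0, -0.818]]
force: [-0.1, -0.4, -0.4]
opening: -0.0001
grip_force: 0.0
```

Call:
send_rows:
  plan:
    - {"slide": [0, 0, 0.05], "rot": [0, 0, 0], "claw": 1}
    - {"slide": [0, 0, 0.05], "rot": [0, 0, 0], "claw": 1}
    - {"slide": [0, 0, 0.05], "rot": [0, 0, 0], "claw": 1}
    - {"slide": [0, 0, 0], "rot": [0, 0, 0], "claw": 1}

```text
time: 4.82
ee_pos: [0.6183, -0.0848, 0.0865]
orientation: [[-0.817, 0.027, 0.576], [0.022, 1.0, -0.016], [-0.576, 0.0, -0.817]]
force: [-0.4, -0.5, 0.6]
opening: 0.0003
grip_force: 0.3
```

Call:
send_rows:
  plan:
    - {"slide": [0, 0, 0.05], "rot": [0, 0, 0], "claw": 1}
    - {"slide": [0, 0, 0.05], "rot": [0, 0, 0], "claw": 1}
    - {"slide": [0, 0, 0], "rot": [0, 0, 0], "claw": 1}

```text
time: 5.07
ee_pos: [0.6196, -0.0849, 0.0849]
orientation: [[-0.817, 0.027, 0.576], [0.022, 1.0, -0.015], [-0.576, 0.0, -0.817]]
force: [-0.1, -0.3, 1.4]
opening: -0.0
grip_force: 0.4
```

Call:
send_rows:
  plan:
    - {"slide": [0, 0, 0.05], "rot": [0, 0, 0], "claw": 1}
    - {"slide": [0, 0, 0.05], "rot": [0, 0, 0], "claw": 1}
    - {"slide": [0, 0, 0.05], "rot": [0, 0, 0], "claw": 1}

```text
time: 5.32
ee_pos: [0.6212, -0.0849, 0.0824]
orientation: [[-0.817, 0.027, 0.576], [0.022, 1.0, -0.016], [-0.576, 0.0, -0.817]]
force: [-0.7, 0.1, 2.1]
opening: 0.0001
grip_force: 0.7
```

Call:
send_rows:
  plan:
    - {"slide": [0, 0, 0.05], "rot": [0, 0, 0], "claw": 1}
    - {"slide": [0, 0, 0.05], "rot": [0, 0, 0], "claw": 1}
    - {"slide": [0, 0, 0], "rot": [0, 0, 0], "claw": 1}

```text
time: 5.57
ee_pos: [0.6222, -0.0849, 0.0804]
orientation: [[-0.818, 0.027, 0.575], [0.023, 1.0, -0.015], [-0.575, 0.0, -0.818]]
force: [0.2, -0.3, 1.5]
opening: -0.0
grip_force: 0.5
```

Clamp A yields at about 2 N and has already moved past its possible start angle, so it is free. I'll fold it down.

Call:
send_rows:
  plan:
    - {"slide": [0.02, 0, 0.115], "rot": [0, 0, 0], "claw": 1}
    - {"slide": [0.02, 0, 0.115], "rot": [0, 0, 0], "claw": 1}
    - {"slide": [0.02, 0, 0.115], "rot": [0, 0, 0], "claw": 1}
    - {"slide": [0.02, 0, 0.115], "rot": [0, 0, 0], "claw": 1}
    - {"slide": [0.02, 0, 0.115], "rot": [0, 0, 0], "claw": 1}
    - {"slide": [0.02, 0, 0.115], "rot": [0, 0, 0], "claw": 1}
    - {"slide": [0.04, 0, 0.1], "rot": [0, 0, 0], "claw": 1}
    - {"slide": [0.04, 0, 0.1], "rot": [0, 0, 0], "claw": 1}
    - {"slide": [0.04, 0, 0.1], "rot": [0, 0, 0], "claw": 1}
    - {"slide": [0, 0, 0], "rot": [0, 0, 0], "claw": 1}

```text
time: 6.4
ee_pos: [0.6292, -0.085, 0.0606]
orientation: [[-0.818, 0.027, 0.574], [0.023, 1.0, -0.015], [-0.575, 0.001, -0.818]]
force: [0.8, -0.8, 1.7]
opening: 0.0005
grip_force: 0.7
```

Call:
send_rows:
  plan:
    - {"slide": [0.03, 0, 0.04], "rot": [0, 0, 0], "claw": 1}
    - {"slide": [0.03, 0, 0.04], "rot": [0, 0, 0], "claw": 1}
    - {"slide": [0.03, 0, 0.04], "rot": [0, 0, 0], "claw": 1}
    - {"slide": [0.03, 0, 0.04], "rot": [0, 0, 0], "claw": 1}
    - {"slide": [0, 0, 0], "rot": [0, 0, 0], "claw": 1}

```text
time: 6.82
ee_pos: [0.6294, -0.085, 0.0573]
orientation: [[-0.818, 0.027, 0.575], [0.023, 1.0, -0.015], [-0.575, 0.0, -0.818]]
force: [-0.1, 1.3, 1.6]
opening: 0.0001
grip_force: 0.9
```

Call:
send_rows:
  plan:
    - {"slide": [0.03, 0, 0.04], "rot": [0, 0, 0], "claw": 1}
    - {"slide": [0.03, 0, 0.04], "rot": [0, 0, 0], "claw": 1}
    - {"slide": [0.03, 0, 0.04], "rot": [0, 0, 0], "claw": 1}
    - {"slide": [0, 0, 0], "rot": [0, 0, 0], "claw": 1}

```text
time: 7.15
ee_pos: [0.6292, -0.0851, 0.0542]
orientation: [[-0.818, 0.027, 0.575], [0.023, 1.0, -0.015], [-0.575, 0.0, -0.818]]
force: [1.3, -0.1, 1.7]
opening: 0.0
grip_force: 0.9
```

Call:
send_rows:
  plan:
    - {"slide": [0.03, 0, 0.04], "rot": [0, 0, 0], "claw": 1}
    - {"slide": [0.03, 0, 0.04], "rot": [0, 0, 0], "claw": 1}
    - {"slide": [0, 0, 0], "rot": [0, 0, 0], "claw": 1}

```text
time: 7.4
ee_pos: [0.6295, -0.0851, 0.0535]
orientation: [[-0.817, 0.027, 0.576], [0.022, 1.0, -0.015], [-0.576, 0.0, -0.817]]
force: [-4.5, 0.0, 7.3]
opening: -0.0002
grip_force: 3.7
```

Clamp A is at its stop: force rose to about 8.5 N with no further motion. On to clamp B.

Run:
```python
from plan import *
plan([(.565,-.084,.15,-1.5,35,7),(.55,.07,.16,5,35,9),(.603,.0785,.090,5,35,7),(.603,.0785,.090,5,35,1)],1)
```

```text
24 rows; end [0.603  0.0786 0.09  ] [ 5.   34.99]
[{"slide":[-0.02,0,-0.83],"rot":[0,0,0],"claw":1},{"slide":[-0.02,-0.01,-0.83],"rot":[0,0.001,0],"claw":1},{"slide":[-0.02,0,-0.83],"rot":[0,0,-0.001],"claw":1},{"slide":[-0.02,-0.01,-0.83],"rot":[0,0.001,0],"claw":1},{"slide":[-0.02,0,-0.82],"rot":[0,0,0],"claw":1},{"slide":[-0.02,-0.01,-0.83],"rot":[0,0,0],"claw":1},{"slide":[-0.02,0,-0.83],"rot":[0,0.001,0],"claw":1},{"slide":[0.06,0.85,-0.11],"rot":[-0.007,0,-0.01],"claw":1},{"slide":[0.04,0.86,-0.1],"rot":[-0.007,0,-0.01],"claw":1},{"slide":[0.04,0.85,-0.09],"rot":[-0.007,0,-0.01],"claw":1},{"slide":[0.03,0.86,-0.09],"rot":[-0.007,0,-0.009],"claw":1},{"slide":[0.02,0.86,-0.08],"rot":[-0.007,0,-0.01],"claw":1},{"slide":[0.01,0.85,-0.08],"rot":[-0.007,0,-0.01],"claw":1},{"slide":[0,0.86,-0.06],"rot":[-0.007,0,-0.01],"claw":1},{"slide":[-0.01,0.86,-0.07],"rot":[-0.007,0,-0.01],"claw":1},{"slide":[-0.01,0.86,-0.05],"rot":[-0.006,0,-0.01],"claw":1},{"slide":[-0.03,0.03,0.63],"rot":[0,0,0],"claw":1},{"slide":[-0.02,0.03,0.62],"rot":[0,0,0],"claw":1},{"slide":[-0.03,0.02,0.63],"rot":[0,0,0],"claw":1},{"slide":[-0.03,0.03,0.63],"rot":[0,0,0],"claw":1}]
[{"slide":[-0.02,0.03,0.63],"rot":[0,0,0],"claw":1},{"slide":[-0.03,0.03,0.63],"rot":[0,0,0],"claw":1},{"slide":[-0.03,0.03,0.63],"rot":[0,0,0],"claw":1},{"slide":[0,0,0],"rot":[0,0,0],"claw":1}]
```

Call:
send_rows:
  plan:
    - {"slide": [-0.02, 0, -0.83], "rot": [0, 0, 0], "claw": 1}
    - {"slide": [-0.02, 0, -0.83], "rot": [0, 0, 0], "claw": 1}
    - {"slide": [-0.02, 0, -0.83], "rot": [0, 0, 0], "claw": 1}
    - {"slide": [-0.02, 0, -0.83], "rot": [0, 0, 0], "claw": 1}
    - {"slide": [-0.02, 0, -0.83], "rot": [0, 0, 0], "claw": 1}
    - {"slide": [-0.02, 0, -0.83], "rot": [0, 0, 0], "claw": 1}
    - {"slide": [-0.02, 0, -0.83], "rot": [0, 0, 0], "claw": 1}
    - {"slide": [0.06, 0.85, -0.11], "rot": [-0.007, 0, -0.01], "claw": 1}
    - {"slide": [0.04, 0.86, -0.1], "rot": [-0.007, 0, -0.01], "claw": 1}
    - {"slide": [0.04, 0.85, -0.09], "rot": [-0.007, 0, -0.01], "claw": 1}
    - {"slide": [0.03, 0.86, -0.09], "rot": [-0.007, 0, -0.01], "claw": 1}
    - {"slide": [0.02, 0.86, -0.08], "rot": [-0.007, 0, -0.01], "claw": 1}
    - {"slide": [0.01, 0.85, -0.08], "rot": [-0.007, 0, -0.01], "claw": 1}
    - {"slide": [0, 0.86, -0.06], "rot": [-0.007, 0, -0.01], "claw": 1}
    - {"slide": [-0.01, 0.86, -0.07], "rot": [-0.007, 0, -0.01], "claw": 1}
    - {"slide": [-0.01, 0.86, -0.05], "rot": [-0.006, 0, -0.01], "claw": 1}
    - {"slide": [-0.03, 0.03, 0.63], "rot": [0, 0, 0], "claw": 1}
    - {"slide": [-0.03, 0.03, 0.63], "rot": [0, 0, 0], "claw": 1}
    - {"slide": [-0.03, 0.03, 0.63], "rot": [0, 0, 0], "claw": 1}
    - {"slide": [-0.03, 0.03, 0.63], "rot": [0, 0, 0], "claw": 1}

```text
time: 9.07
ee_pos: [0.579, 0.0758, 0.1165]
orientation: [[-0.817, -0.087, 0.57], [-0.072, 0.996, 0.049], [-0.572, -0.001, -0.82]]
force: [0.1, 0.1, -0.3]
opening: -0.0001
grip_force: 0.0
```

Call:
send_rows:
  plan:
    - {"slide": [-0.03, 0.03, 0.63], "rot": [0, 0, 0], "claw": 1}
    - {"slide": [-0.03, 0.03, 0.63], "rot": [0, 0, 0], "claw": 1}
    - {"slide": [-0.03, 0.03, 0.63], "rot": [0, 0, 0], "claw": 1}
    - {"slide": [0, 0, 0], "rot": [0, 0, 0], "claw": 1}

```text
time: 9.4
ee_pos: [0.6006, 0.0794, 0.0839]
orientation: [[-0.82, -0.087, 0.566], [-0.072, 0.996, 0.049], [-0.568, -0.0, -0.823]]
force: [-0.4, 1.0, -0.6]
opening: 0.0001
grip_force: 0.0
```

Call:
send_rows:
  plan:
    - {"slide": [0, 0, 0.05], "rot": [0, 0, 0], "claw": 1}
    - {"slide": [0, 0, 0.05], "rot": [0, 0, 0], "claw": 1}
    - {"slide": [0, 0, 0], "rot": [0, 0, 0], "claw": 1}

```text
time: 9.65
ee_pos: [0.6043, 0.0795, 0.088]
orientation: [[-0.815, -0.087, 0.573], [-0.072, 0.996, 0.049], [-0.575, -0.001, -0.818]]
force: [0.1, -0.3, 0.1]
opening: -0.0001
grip_force: 0.0
```

Call:
send_rows:
  plan:
    - {"slide": [0, 0, 0.05], "rot": [0, 0, 0], "claw": 1}
    - {"slide": [0, 0, 0.05], "rot": [0, 0, 0], "claw": 1}
    - {"slide": [0, 0, 0], "rot": [0, 0, 0], "claw": 1}

```text
time: 9.9
ee_pos: [0.6059, 0.0796, 0.0867]
orientation: [[-0.814, -0.087, 0.574], [-0.072, 0.996, 0.049], [-0.576, -0.001, -0.817]]
force: [-0.5, 0.4, 0.9]
opening: -0.0002
grip_force: 0.3
```

Call:
send_rows:
  plan:
    - {"slide": [0, 0, 0.05], "rot": [0, 0, 0], "claw": 1}
    - {"slide": [0, 0, 0.05], "rot": [0, 0, 0], "claw": 1}
    - {"slide": [0, 0, 0], "rot": [0, 0, 0], "claw": 1}

```text
time: 10.15
ee_pos: [0.608, 0.0798, 0.0868]
orientation: [[-0.813, -0.087, 0.576], [-0.072, 0.996, 0.05], [-0.578, -0.001, -0.816]]
force: [-5.3, -1.1, 5.7]
opening: -0.0
grip_force: 3.9
```

Call:
send_rows:
  plan:
    - {"slide": [0, 0, 0.05], "rot": [0, 0, 0], "claw": 1}
    - {"slide": [0, 0, 0], "rot": [0, 0, 0], "claw": 1}

```text
time: 10.32
ee_pos: [0.6093, 0.0799, 0.087]
orientation: [[-0.812, -0.087, 0.578], [-0.072, 0.996, 0.05], [-0.58, -0.001, -0.815]]
force: [-4.2, 0.2, 7.5]
opening: -0.0002
grip_force: 4.4
```

Clamp B holds still under about 8.6 N, so it is seized. I'll retreat and take one more look.

Run:
```python
from plan import *
plan([(.556,.075,.162,5,35,5),(.44,.0,.25,0,22,12),(.44,.0,.25,0,22,1)],-1)
```

```text
18 rows; end [0.44 0.   0.25] [-2.0e-02  2.2e+01]
[{"slide":[0,0,-0.92],"rot":[-0.001,0.001,0.001],"claw":-1},{"slide":[0,-0.01,-0.92],"rot":[0,0.002,0],"claw":-1},{"slide":[0.01,0,-0.92],"rot":[0,0.001,0],"claw":-1},{"slide":[0,0,-0.93],"rot":[0,0.002,0],"claw":-1},{"slide":[0.01,0,-0.92],"rot":[0,0.001,0],"claw":-1},{"slide":[0.2,-0.27,-0.59],"rot":[0.004,0.018,0.005],"claw":-1},{"slide":[0.22,-0.27,-0.59],"rot":[0.004,0.018,0.006],"claw":-1},{"slide":[0.22,-0.28,-0.58],"rot":[0.004,0.018,0.006],"claw":-1},{"slide":[0.24,-0.28,-0.58],"rot":[0.003,0.019,0.006],"claw":-1},{"slide":[0.24,-0.29,-0.57],"rot":[0.004,0.018,0.006],"claw":-1},{"slide":[0.26,-0.28,-0.56],"rot":[0.003,0.018,0.006],"claw":-1},{"slide":[0.26,-0.29,-0.56],"rot":[0.003,0.018,0.006],"claw":-1},{"slide":[0.27,-0.3,-0.55],"rot":[0.003,0.018,0.006],"claw":-1},{"slide":[0.28,-0.3,-0.55],"rot":[0.003,0.018,0.007],"claw":-1},{"slide":[0.28,-0.3,-0.54],"rot":[0.003,0.018,0.006],"claw":-1},{"slide":[0.3,-0.3,-0.54],"rot":[0.003,0.018,0.006],"claw":-1},{"slide":[0.3,-0.31,-0.52],"rot":[0.003,0.018,0.007],"claw":-1},{"slide":[0,0,0],"rot":[0,0,0],"claw":-1}]
```

Call:
send_rows:
  plan:
    - {"slide": [0, 0, -0.92], "rot": [0, 0, 0], "claw": 1}
    - {"slide": [0, 0, -0.92], "rot": [0, 0.002, 0], "claw": 1}
    - {"slide": [0, 0, -0.92], "rot": [0, 0.001, 0], "claw": 1}
    - {"slide": [0, 0, -0.92], "rot": [0, 0.002, 0], "claw": 1}
    - {"slide": [0, 0, -0.92], "rot": [0, 0.001, 0], "claw": 1}
    - {"slide": [0.2, -0.27, -0.59], "rot": [0.004, 0.018, 0.005], "claw": -1}
    - {"slide": [0.22, -0.27, -0.59], "rot": [0.004, 0.018, 0.006], "claw": -1}
    - {"slide": [0.22, -0.28, -0.58], "rot": [0.004, 0.018, 0.006], "claw": -1}
    - {"slide": [0.24, -0.28, -0.58], "rot": [0.003, 0.018, 0.006], "claw": -1}
    - {"slide": [0.24, -0.29, -0.57], "rot": [0.004, 0.018, 0.006], "claw": -1}
    - {"slide": [0.26, -0.28, -0.56], "rot": [0.003, 0.018, 0.006], "claw": -1}
    - {"slide": [0.26, -0.29, -0.56], "rot": [0.003, 0.018, 0.006], "claw": -1}
    - {"slide": [0.27, -0.3, -0.55], "rot": [0.003, 0.018, 0.006], "claw": -1}
    - {"slide": [0.28, -0.3, -0.55], "rot": [0.003, 0.018, 0.006], "claw": -1}
    - {"slide": [0.28, -0.3, -0.54], "rot": [0.003, 0.018, 0.006], "claw": -1}
    - {"slide": [0.3, -0.3, -0.54], "rot": [0.003, 0.018, 0.006], "claw": -1}
    - {"slide": [0.3, -0.3, -0.52], "rot": [0.003, 0.018, 0.006], "claw": -1}
    - {"slide": [0, 0, 0], "rot": [0, 0, 0], "claw": -1}
    - {"slide": [0, 0, 0], "rot": [0, 0, 0], "claw": -1}

```text
time: 11.9
ee_pos: [0.4398, 0.0004, 0.2482]
orientation: [[-0.928, -0.001, 0.374], [-0.002, 1.0, -0.002], [-0.374, -0.002, -0.928]]
force: [0.6, -0.5, -0.8]
opening: 0.0853
grip_force: 0.0
```

```bash
cat > look.py <<'E'
from plan import *
np.set_printoptions(precision=1,suppress=True)
st=read_state();p,d=viewer.capture("wrist");cv2.imwrite("pics/w1.png",p[:,:,::-1])
print(st["time"],st["ee_pos"]*1000,yt(st["orientation"]),st["qd"].max())
W=cloud("wrist",d,st)*1000;hsv=cv2.cvtColor(p,cv2.COLOR_RGB2HSV);g=(hsv[...,1]<45)&(hsv[...,2]>110);z=W[...,2]
for n,o in(("A",(553.6,-82.2)),("B",(543.7,73.5))):
    near=(abs(W[...,0]-o[0]-25)<90)&(abs(W[...,1]-o[1])<45)
    q=W[near&g&(z>9)&(z<75)&(W[...,0]<o[0]+95)]
    r=cv2.minAreaRect(np.float32(q[:,:2]))
    b=W[near&(z>30)&(z<105)&(W[...,0]>o[0]+30)]
    print(n,r,"arm pts",len(b),np.percentile(b,[3,50,97],0).tolist())
q=W[(z>26)&(z<36)&(hsv[...,2]>110)]
for s in(-1,1):
    e=q[(q[:,1]*s>150)&(q[:,0]<560)]; print(len(e),cv2.minAreaRect(np.float32(e[:,:2])) if len(e) else "")
E
python3 look.py
```

```text
11.9 [439.8   0.4 248.2] (np.float64(0.06343917530722086), np.float64(21.94657011636357)) 0.6695163702561938
A ((579.999267578125, -82.59123229980469), (45.58452606201172, 124.47042083740234), 88.66446685791016) arm pts 515 [[588.6952020672333, -93.10258147468305, 44.764876810812424], [613.8115690000761, -82.83664352900655, 49.014910054829826], [640.5630358073242, -74.00315284504977, 50.80370184674612]]
B ((567.9693603515625, 75.82373046875), (120.00244140625, 46.17565155029297), 5.163416385650635) arm pts 860 [[574.8485570922476, 67.66585998016174, 56.310513281070875], [594.4254726928011, 77.3765705384547, 74.04383615744902], [613.6603293303068, 87.70725597933942, 91.51226430119803]]
1537 ((418.3091125488281, -296.417724609375), (80.29815673828125, 186.772705078125), 77.49962615966797)
1148 ((434.5596008300781, 290.8408508300781), (183.42747497558594, 62.85219192504883), 31.191226959228516)
```

View pics/w1.png

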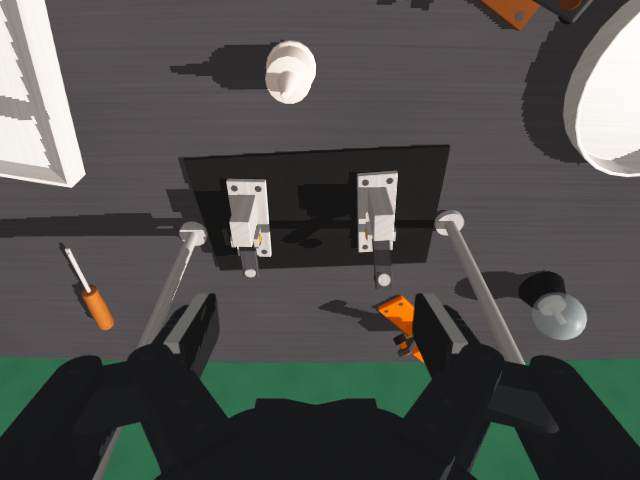

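Clamp A's arm is folded level (tip at pixel (250,272), z = 50 mm) and clamp B's is still raised (tip at (384,280)). Neither clamp has shifted. Now I'll grasp A.

Run:
```python
from plan import *
plan([(.5035,-.081,.1385,-1.4,30,9),(.5635,-.0822,.0345,-1.4,30,10),(.5635,-.0822,.0345,-1.4,30,1)],-1)
```

```text
20 rows; end [ 0.5634 -0.0821  0.0344] [-1.4  29.97]
[{"slide":[-0.1,-0.45,0.69],"rot":[-0.001,-0.015,0.003],"claw":-1},{"slide":[-0.1,-0.46,0.7],"rot":[0.001,-0.015,0.003],"claw":-1},{"slide":[-0.08,-0.45,0.7],"rot":[0.001,-0.015,0.002],"claw":-1},{"slide":[-0.08,-0.45,0.7],"rot":[0.002,-0.015,0.003],"claw":-1},{"slide":[-0.06,-0.45,0.7],"rot":[0.001,-0.015,0.002],"claw":-1},{"slide":[-0.06,-0.45,0.7],"rot":[0.001,-0.015,0.003],"claw":-1},{"slide":[-0.04,-0.44,0.7],"rot":[0.001,-0.015,0.002],"claw":-1},{"slide":[-0.04,-0.45,0.71],"rot":[0.002,-0.015,0.003],"claw":-1},{"slide":[-0.02,-0.45,0.7],"rot":[0.001,-0.015,0.002],"claw":-1},{"slide":[0,0,0.6],"rot":[0,0,0],"claw":-1},{"slide":[0,0.01,0.6],"rot":[0,0,0],"claw":-1},{"slide":[0,0,0.6],"rot":[0,0,0],"claw":-1},{"slide":[0,0,0.61],"rot":[0,0,0],"claw":-1},{"slide":[0,0,0.6],"rot":[0,0,0],"claw":-1},{"slide":[0,0,0.6],"rot":[0,0,0],"claw":-1},{"slide":[0,0,0.6],"rot":[0,0,0],"claw":-1},{"slide":[0,0,0.6],"rot":[0,0,0],"claw":-1},{"slide":[0,0.01,0.6],"rot":[0,0,0],"claw":-1},{"slide":[0,0,0.6],"rot":[0,0,0],"claw":-1},{"slide":[0,0,0],"rot":[0,0,0],"claw":-1}]
```

Call:
send_rows:
  plan:
    - {"slide": [-0.1, -0.45, 0.7], "rot": [0, -0.015, 0.003], "claw": -1}
    - {"slide": [-0.1, -0.45, 0.7], "rot": [0.001, -0.015, 0.003], "claw": -1}
    - {"slide": [-0.08, -0.45, 0.7], "rot": [0.001, -0.015, 0.002], "claw": -1}
    - {"slide": [-0.08, -0.45, 0.7], "rot": [0.001, -0.015, 0.003], "claw": -1}
    - {"slide": [-0.06, -0.45, 0.7], "rot": [0.001, -0.015, 0.002], "claw": -1}
    - {"slide": [-0.06, -0.45, 0.7], "rot": [0.001, -0.015, 0.003], "claw": -1}
    - {"slide": [-0.04, -0.45, 0.7], "rot": [0.001, -0.015, 0.002], "claw": -1}
    - {"slide": [-0.04, -0.45, 0.7], "rot": [0.002, -0.015, 0.003], "claw": -1}
    - {"slide": [-0.02, -0.45, 0.7], "rot": [0.001, -0.015, 0.002], "claw": -1}
    - {"slide": [0, 0, 0.6], "rot": [0, 0, 0], "claw": -1}
    - {"slide": [0, 0, 0.6], "rot": [0, 0, 0], "claw": -1}
    - {"slide": [0, 0, 0.6], "rot": [0, 0, 0], "claw": -1}
    - {"slide": [0, 0, 0.6], "rot": [0, 0, 0], "claw": -1}
    - {"slide": [0, 0, 0.6], "rot": [0, 0, 0], "claw": -1}
    - {"slide": [0, 0, 0.6], "rot": [0, 0, 0], "claw": -1}
    - {"slide": [0, 0, 0.6], "rot": [0, 0, 0], "claw": -1}
    - {"slide": [0, 0, 0.5], "rot": [0, 0, 0], "claw": -1}
    - {"slide": [0, 0, 0.4], "rot": [0, 0, 0], "claw": -1}
    - {"slide": [0, 0, 0.4], "rot": [0, 0, 0], "claw": -1}
    - {"slide": [0, 0, 0.3], "rot": [0, 0, 0], "claw": -1}

```text
time: 13.62
ee_pos: [0.5605, -0.0821, 0.0365]
orientation: [[-0.867, 0.024, 0.498], [0.021, 1.0, -0.012], [-0.498, 0.0, -0.867]]
force: [-0.4, -1.0, 0.8]
opening: 0.0852
grip_force: 0.0
```

Call:
send_rows:
  plan:
    - {"slide": [0, 0, 0.2], "rot": [0, 0, 0], "claw": -1}
    - {"slide": [0, 0, 0], "rot": [0, 0, 0], "claw": -1}
    - {"slide": [0, 0, 0], "rot": [0, 0, 0], "claw": -1}

```text
time: 13.87
ee_pos: [0.5628, -0.0826, 0.0345]
orientation: [[-0.867, 0.024, 0.498], [0.021, 1.0, -0.012], [-0.499, -0.0, -0.867]]
force: [-0.2, 0.2, -0.6]
opening: 0.0855
grip_force: 0.0
```

Good pose. Closing on the rib.

Call:
send_rows:
  plan:
    - {"slide": [0, 0, 0], "rot": [0, 0, 0], "claw": 1}
    - {"slide": [0, 0, 0], "rot": [0, 0, 0], "claw": 1}
    - {"slide": [0, 0, 0], "rot": [0, 0, 0], "claw": 1}
    - {"slide": [0, 0, 0], "rot": [0, 0, 0], "claw": 1}
    - {"slide": [0, 0, 0], "rot": [0, 0, 0], "claw": 1}
    - {"slide": [0, 0, 0], "rot": [0, 0, 0], "claw": 1}
    - {"slide": [0, 0, 0], "rot": [0, 0, 0], "claw": 1}
    - {"slide": [0, 0, 0], "rot": [0, 0, 0], "claw": 1}
  force: 90

```text
time: 14.53
ee_pos: [0.5629, -0.0829, 0.035]
orientation: [[-0.866, 0.025, 0.499], [0.021, 1.0, -0.013], [-0.499, -0.001, -0.867]]
force: [-3.9, -0.3, 3.1]
opening: 0.0208
grip_force: 89.2
```

Run:
```python
from plan import *
s=read_state();print(s["ee_pos"],s["opening"],s["grip_force"])
# A: clamp origin->tray; TCP offset relative to clamp: 9.5mm along, z .0285 above underside
p=s["ee_pos"]; 
plan([(.515,-.0815,.118,-1.4,30,7),(.43,-.16,.16,-10,30,8),(.3798+.0085,-.3244-.004,.15,-25,30,11),(.3798+.0085,-.3244-.004,.06,-25,30,7),(.3883,-.3284,.06,-25,30,1)],1)
```

```text
[ 0.5629102  -0.08290386  0.03504799] 0.020822350659781993 89.15520071983337
34 rows; end [ 0.3883 -0.3283  0.0601] [-25.01  30.  ]
[{"slide":[0,0,-0.68],"rot":[-0.001,0,0],"claw":1},{"slide":[0,0,-0.69],"rot":[0,0,0],"claw":1},{"slide":[0,0,-0.68],"rot":[0,0,0],"claw":1},{"slide":[0,0.01,-0.69],"rot":[0,-0.001,0],"claw":1},{"slide":[0,0,-0.68],"rot":[0,0,0],"claw":1},{"slide":[0,0,-0.69],"rot":[0,0,0],"claw":1},{"slide":[0,0,-0.68],"rot":[0,0,0],"claw":1},{"slide":[0.32,-0.5,-0.49],"rot":[0.009,0,0.016],"claw":1},{"slide":[0.31,-0.51,-0.48],"rot":[0.009,0,0.015],"claw":1},{"slide":[0.3,-0.53,-0.48],"rot":[0.009,0,0.016],"claw":1},{"slide":[0.3,-0.53,-0.47],"rot":[0.009,0,0.015],"claw":1},{"slide":[0.28,-0.54,-0.47],"rot":[0.009,0,0.016],"claw":1},{"slide":[0.28,-0.55,-0.46],"rot":[0.009,0,0.015],"claw":1},{"slide":[0.26,-0.56,-0.46],"rot":[0.009,0,0.016],"claw":1},{"slide":[0.26,-0.56,-0.45],"rot":[0.009,0,0.015],"claw":1},{"slide":[0.07,-0.79,0.01],"rot":[0.011,0,0.02],"claw":1},{"slide":[0.05,-0.79,0.03],"rot":[0.012,0,0.02],"claw":1},{"slide":[0.04,-0.79,0.03],"rot":[0.011,0,0.01
[... 155 characters left out ...]
06],"rot":[0.011,0,0.019],"claw":1},{"slide":[-0.02,-0.79,0.07],"rot":[0.012,0,0.02],"claw":1},{"slide":[-0.05,-0.78,0.07],"rot":[0.011,0,0.02],"claw":1},{"slide":[-0.06,-0.79,0.09],"rot":[0.011,0,0.019],"claw":1},{"slide":[-0.08,-0.78,0.1],"rot":[0.012,0,0.02],"claw":1},{"slide":[-0.09,-0.77,0.1],"rot":[0.011,0,0.02],"claw":1},{"slide":[0.32,0,0.56],"rot":[0,0,0],"claw":1},{"slide":[0.32,0,0.56],"rot":[0,0,0],"claw":1},{"slide":[0.33,0,0.56],"rot":[0,0,0],"claw":1},{"slide":[0.32,0,0.55],"rot":[0,0,0],"claw":1},{"slide":[0.32,0,0.56],"rot":[0,0,0],"claw":1},{"slide":[0.32,0,0.56],"rot":[0,0,0],"claw":1},{"slide":[0.32,0,0.55],"rot":[0,0,0],"claw":1},{"slide":[0,0,0],"rot":[0,0,0],"claw":1}]
```

Call:
send_rows:
  plan:
    - {"slide": [0, 0, -0.3], "rot": [0, 0, 0], "claw": 1}
    - {"slide": [0, 0, -0.6], "rot": [0, 0, 0], "claw": 1}
    - {"slide": [0, 0, -0.8], "rot": [0, 0, 0], "claw": 1}
    - {"slide": [0, 0, -0.8], "rot": [0, 0, 0], "claw": 1}
    - {"slide": [0, 0, -0.8], "rot": [0, 0, 0], "claw": 1}
    - {"slide": [0, 0, -0.8], "rot": [0, 0, 0], "claw": 1}
    - {"slide": [0, 0, -0.69], "rot": [0, 0, 0], "claw": 1}
    - {"slide": [0.32, -0.5, -0.49], "rot": [0.009, 0, 0.016], "claw": 1}
    - {"slide": [0.31, -0.51, -0.48], "rot": [0.009, 0, 0.015], "claw": 1}
    - {"slide": [0.3, -0.53, -0.48], "rot": [0.009, 0, 0.016], "claw": 1}
    - {"slide": [0.3, -0.53, -0.47], "rot": [0.009, 0, 0.015], "claw": 1}
    - {"slide": [0.28, -0.54, -0.47], "rot": [0.009, 0, 0.016], "claw": 1}
    - {"slide": [0.28, -0.55, -0.46], "rot": [0.009, 0, 0.015], "claw": 1}
    - {"slide": [0.26, -0.56, -0.46], "rot": [0.009, 0, 0.016], "claw": 1}
    - {"slide": [0.26, -0.56, -0.45], "rot": [0.009, 0, 0.015], "claw": 1}
    - {"slide": [0.07, -0.79, 0.01], "rot": [0.011, 0, 0.02], "claw": 1}
    - {"slide": [0.05, -0.79, 0.03], "rot": [0.012, 0, 0.02], "claw": 1}
    - {"slide": [0.04, -0.79, 0.03], "rot": [0.011, 0, 0.019], "claw": 1}
    - {"slide": [0.02, -0.79, 0.04], "rot": [0.011, 0, 0.02], "claw": 1}
    - {"slide": [0, -0.78, 0.05], "rot": [0.012, 0, 0.02], "claw": 1}

```text
time: 16.2
ee_pos: [0.4091, -0.2356, 0.1519]
orientation: [[-0.832, 0.291, 0.473], [0.254, 0.957, -0.142], [-0.494, 0.002, -0.87]]
force: [0.2, 0.1, -5.9]
opening: 0.0211
grip_force: 88.8
```

Call:
send_rows:
  plan:
    - {"slide": [-0.02, -0.79, 0.06], "rot": [0.011, 0, 0.02], "claw": 1}
    - {"slide": [-0.02, -0.79, 0.07], "rot": [0.012, 0, 0.02], "claw": 1}
    - {"slide": [-0.05, -0.78, 0.07], "rot": [0.011, 0, 0.02], "claw": 1}
    - {"slide": [-0.06, -0.78, 0.09], "rot": [0.011, 0, 0.02], "claw": 1}
    - {"slide": [-0.08, -0.7, 0.1], "rot": [0.012, 0, 0.02], "claw": 1}
    - {"slide": [-0.09, -0.6, 0.1], "rot": [0.011, 0, 0.02], "claw": 1}
    - {"slide": [0, -0.2, 0], "rot": [0, 0, 0], "claw": 1}
    - {"slide": [0, 0, 0], "rot": [0, 0, 0], "claw": 1}
    - {"slide": [0, 0, 0], "rot": [0, 0, 0], "claw": 1}

```text
time: 16.95
ee_pos: [0.3885, -0.3265, 0.1494]
orientation: [[-0.785, 0.424, 0.451], [0.369, 0.906, -0.21], [-0.498, 0.001, -0.867]]
force: [0.2, 0.5, -4.9]
opening: 0.0208
grip_force: 88.8
```

```bash
cat > side.py <<'E'
from plan import *
import sys
s=read_state();print(s["time"],s["ee_pos"],yt(s["orientation"]),s["opening"],s["grip_force"],s["force"])
out=[]
for n,b in(("scene",sys.argv[1]),("side",sys.argv[2])):
    p,d=viewer.capture(n);x0,y0,x1,y1=map(int,b.split(","));out.append(cv2.resize(p[y0:y1,x0:x1,::-1],(380,380),interpolation=cv2.INTER_CUBIC))
    np.savez(f"pics/{n}_l.npz",p=p,d=d)
cv2.imwrite("pics/%s.png"%sys.argv[3],np.hstack(out))
E
python3 side.py 60,240,260,440 320,120,480,280 s1
```

```text
16.95 [ 0.38847038 -0.32647853  0.14937018] (np.float64(-25.10768384313827), np.float64(29.86135058268064)) 0.02079225134550646 88.84705781936646 [ 0.24455506  0.47038032 -4.91875505]
```

View pics/s1.png

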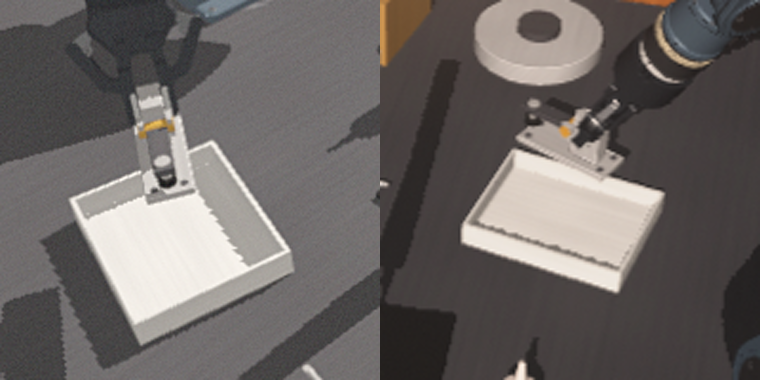

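The clamp hangs level with its arm folded, over the tray (scene crop (160,150)). Lowering.

Call:
send_rows:
  plan:
    - {"slide": [0.25, 0, 0.43], "rot": [0, 0, 0], "claw": 1}
    - {"slide": [0.37, 0, 0.65], "rot": [0, 0, 0], "claw": 1}
    - {"slide": [0.37, 0, 0.65], "rot": [0, 0, 0], "claw": 1}
    - {"slide": [0.37, 0, 0.65], "rot": [0, 0, 0], "claw": 1}
    - {"slide": [0.37, 0, 0.65], "rot": [0, 0, 0], "claw": 1}
    - {"slide": [0.37, 0, 0.65], "rot": [0, 0, 0], "claw": 1}
    - {"slide": [0.25, 0, 0.43], "rot": [0, 0, 0], "claw": 1}
    - {"slide": [0.15, 0, 0.26], "rot": [0, 0, 0], "claw": 1}
    - {"slide": [0.05, 0, 0.09], "rot": [0, 0, 0], "claw": 1}
    - {"slide": [0.05, 0, 0.09], "rot": [0, 0, 0], "claw": 1}
    - {"slide": [0.05, 0, 0.09], "rot": [0, 0, 0], "claw": 1}
    - {"slide": [0, 0, 0], "rot": [0, 0, 0], "claw": 1}

```text
time: 18.05
ee_pos: [0.3894, -0.3277, 0.0439]
orientation: [[-0.784, 0.424, 0.452], [0.367, 0.905, -0.213], [-0.5, -0.001, -0.866]]
force: [1.3, -0.3, -4.9]
opening: 0.0212
grip_force: 89.0
```

Call:
send_rows:
  plan:
    - {"slide": [0.025, 0, 0.045], "rot": [0, 0, 0], "claw": 1}
    - {"slide": [0.025, 0, 0.045], "rot": [0, 0, 0], "claw": 1}
    - {"slide": [0, 0, 0], "rot": [0, 0, 0], "claw": 1}

```text
time: 18.3
ee_pos: [0.3891, -0.3274, 0.0413]
orientation: [[-0.784, 0.425, 0.452], [0.368, 0.905, -0.212], [-0.499, -0.0, -0.866]]
force: [-0.4, -0.1, -6.1]
opening: 0.0208
grip_force: 89.0
```

Call:
send_rows:
  plan:
    - {"slide": [0.05, 0, 0.09], "rot": [0, 0, 0], "claw": 1}
    - {"slide": [0.05, 0, 0.09], "rot": [0, 0, 0], "claw": 1}
    - {"slide": [0.05, 0, 0.09], "rot": [0, 0, 0], "claw": 1}
    - {"slide": [0, 0, 0], "rot": [0, 0, 0], "claw": 1}

```text
time: 18.63
ee_pos: [0.3888, -0.3267, 0.0339]
orientation: [[-0.785, 0.425, 0.451], [0.369, 0.905, -0.211], [-0.498, 0.001, -0.867]]
force: [-0.6, -0.3, -5.4]
opening: 0.021
grip_force: 89.0
```

Call:
send_rows:
  plan:
    - {"slide": [0.025, 0, 0.045], "rot": [0, 0, 0], "claw": 1}
    - {"slide": [0.025, 0, 0.045], "rot": [0, 0, 0], "claw": 1}
    - {"slide": [0, 0, 0], "rot": [0, 0, 0], "claw": 1}

```text
time: 18.88
ee_pos: [0.3893, -0.3275, 0.0331]
orientation: [[-0.784, 0.424, 0.452], [0.368, 0.905, -0.212], [-0.499, -0.0, -0.866]]
force: [0.4, 0.4, -4.3]
opening: 0.0208
grip_force: 89.2
```

Call:
send_rows:
  plan:
    - {"slide": [0.025, 0, 0.045], "rot": [0, 0, 0], "claw": 1}
    - {"slide": [0, 0, 0], "rot": [0, 0, 0], "claw": 1}

```text
time: 19.05
ee_pos: [0.3898, -0.3279, 0.033]
orientation: [[-0.784, 0.424, 0.453], [0.367, 0.906, -0.213], [-0.501, -0.0, -0.866]]
force: [-1.7, 1.2, -0.3]
opening: 0.021
grip_force: 89.7
```

Call:
send_rows:
  plan:
    - {"slide": [0.025, 0, 0.045], "rot": [0, 0, 0], "claw": 1}
    - {"slide": [0, 0, 0], "rot": [0, 0, 0], "claw": 1}

```text
time: 19.22
ee_pos: [0.3903, -0.3284, 0.0331]
orientation: [[-0.783, 0.424, 0.454], [0.366, 0.906, -0.214], [-0.502, -0.001, -0.865]]
force: [-3.5, 3.5, 5.0]
opening: 0.0214
grip_force: 90.5
```

Contact with the tray floor. Releasing, then backing out along the tool axis.

Call:
send_rows:
  plan:
    - {"slide": [0, 0, 0], "rot": [0, 0, 0], "claw": -0.3}
    - {"slide": [0, 0, 0], "rot": [0, 0, 0], "claw": -0.3}
    - {"slide": [0, 0, 0], "rot": [0, 0, 0], "claw": -0.3}
    - {"slide": [0, 0, 0], "rot": [0, 0, 0], "claw": -0.3}
    - {"slide": [0, 0, 0], "rot": [0, 0, 0], "claw": -0.3}
    - {"slide": [0, 0, -0.3], "rot": [0, 0, 0], "claw": -0.3}
    - {"slide": [0, 0, -0.6], "rot": [0, 0, 0], "claw": -0.3}
    - {"slide": [0, 0, -0.8], "rot": [0, 0, 0], "claw": -0.3}
    - {"slide": [0, 0, -0.8], "rot": [0, 0, 0], "claw": -0.3}
    - {"slide": [0, 0, -0.8], "rot": [0, 0, 0], "claw": -0.3}
    - {"slide": [0, 0, -0.8], "rot": [0, 0, 0], "claw": -0.3}
    - {"slide": [0, 0, -0.8], "rot": [0, 0, 0], "claw": -0.3}
    - {"slide": [0, 0, -0.8], "rot": [0, 0, 0], "claw": -0.3}
    - {"slide": [0, 0, -0.6], "rot": [0, 0, 0], "claw": -0.3}

```text
time: 20.38
ee_pos: [0.332, -0.3007, 0.1419]
orientation: [[-0.784, 0.425, 0.453], [0.367, 0.905, -0.214], [-0.5, -0.001, -0.866]]
force: [0.5, -1.0, -1.2]
opening: 0.0555
grip_force: 0.0
```

```bash
python3 side.py 60,240,260,440 320,120,480,280 s2
python3 - <<'E'
from plan import *
# B origin (.5435,.0737), yaw 5.1, t30
c,s=np.cos(np.radians(5.1)),np.sin(np.radians(5.1))
o=np.array([.5437,.0737]);f=lambda d:(o[0]+(.0095-d*.5)*c,o[1]+(.0095-d*.5)*s,.0345+d*.866,5.1,30)
print(f(0))
plan([(.42,-.10,.2,-10,30,14),(*f(.12),13),(*f(.03),7),(*f(0),5),(*f(0),1)],-1)
E
```

```text
20.3833 [ 0.33197334 -0.30072943  0.14189657] (np.float64(-25.12698921170249), np.float64(30.031380055779003)) 0.055485804032385545 0.0 [ 0.50499429 -1.00613267 -1.16093064]
(np.float64(0.5531623901214022), np.float64(0.07454449582023119), 0.0345, 5.1, 30)
40 rows; end [0.5532 0.0746 0.0346] [ 5.08 30.01]
[{"slide":[-0.08,0.79,-0.19],"rot":[-0.012,0,-0.014],"claw":-1},{"slide":[-0.1,0.78,-0.18],"rot":[-0.009,0,-0.016],"claw":-1},{"slide":[-0.1,0.79,-0.17],"rot":[-0.009,0.001,-0.015],"claw":-1},{"slide":[-0.12,0.78,-0.17],"rot":[-0.009,0,-0.016],"claw":-1},{"slide":[-0.13,0.79,-0.15],"rot":[-0.009,0,-0.015],"claw":-1},{"slide":[-0.15,0.78,-0.15],"rot":[-0.009,0,-0.016],"claw":-1},{"slide":[-0.16,0.79,-0.15],"rot":[-0.009,0.001,-0.016],"claw":-1},{"slide":[-0.17,0.78,-0.13],"rot":[-0.009,0,-0.015],"claw":-1},{"slide":[-0.18,0.78,-0.13],"rot":[-0.009,0,-0.016],"claw":-1},{"slide":[-0.2,0.78,-0.12],"rot":[-0.009,0,-0.016],"claw":-1},{"slide":[-0.21,0.77,-0.11],"rot":[-0.009,0,-0.015],"claw":-1},{"slide":[-0.22,0.78,-0.11],"rot":[-0.009,0.001,-0.016],"claw":-1},{"slide":[-0.23,0.77,-0.1],
[... 775 characters left out ...]
lide":[-0.15,0.63,0.36],"rot":[-0.01,0,-0.016],"claw":-1},{"slide":[-0.17,0.63,0.37],"rot":[-0.009,0,-0.017],"claw":-1},{"slide":[0,0,0.64],"rot":[0,0,0],"claw":-1},{"slide":[0,0,0.65],"rot":[0,0,0],"claw":-1},{"slide":[0,0,0.64],"rot":[0,0,0],"claw":-1},{"slide":[0,0,0.64],"rot":[0,0,0],"claw":-1},{"slide":[0,0.01,0.65],"rot":[0,0,0],"claw":-1},{"slide":[0,0,0.64],"rot":[0,0,0],"claw":-1},{"slide":[0,0,0.64],"rot":[0,0,0],"claw":-1},{"slide":[0,0,0.3],"rot":[0,0,0],"claw":-1},{"slide":[0,0,0.3],"rot":[0,0,0],"claw":-1},{"slide":[0,0,0.3],"rot":[0,0,0],"claw":-1},{"slide":[0,0,0.3],"rot":[0,0,0],"claw":-1},{"slide":[0,0,0.3],"rot":[0,0,0],"claw":-1},{"slide":[0,0,0],"rot":[0,0,0],"claw":-1}]
```

View pics/s2.png

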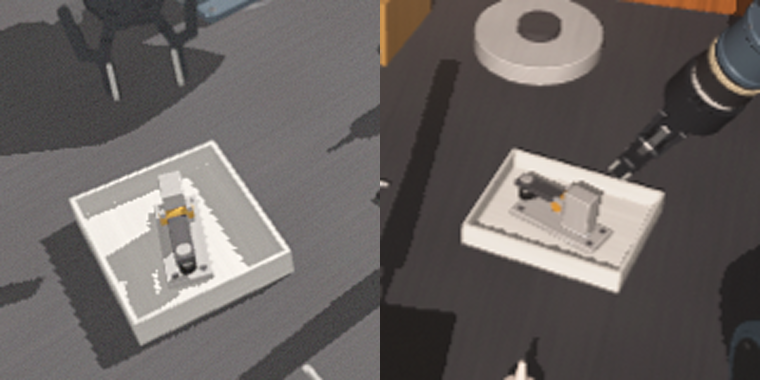

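Clamp A stands flat in the tray with its arm down (scene crop (180,230)). Next is clamp B.

Call:
send_rows:
  plan:
    - {"slide": [-0.08, 0.79, -0.19], "rot": [-0.012, 0, -0.014], "claw": -1}
    - {"slide": [-0.1, 0.78, -0.18], "rot": [-0.009, 0, -0.016], "claw": -1}
    - {"slide": [-0.1, 0.79, -0.17], "rot": [-0.009, 0, -0.015], "claw": -1}
    - {"slide": [-0.12, 0.78, -0.17], "rot": [-0.009, 0, -0.016], "claw": -1}
    - {"slide": [-0.13, 0.79, -0.15], "rot": [-0.009, 0, -0.015], "claw": -1}
    - {"slide": [-0.15, 0.78, -0.15], "rot": [-0.009, 0, -0.016], "claw": -1}
    - {"slide": [-0.16, 0.79, -0.15], "rot": [-0.009, 0, -0.016], "claw": -1}
    - {"slide": [-0.17, 0.78, -0.13], "rot": [-0.009, 0, -0.015], "claw": -1}
    - {"slide": [-0.18, 0.78, -0.13], "rot": [-0.009, 0, -0.016], "claw": -1}
    - {"slide": [-0.2, 0.78, -0.12], "rot": [-0.009, 0, -0.016], "claw": -1}
    - {"slide": [-0.21, 0.77, -0.11], "rot": [-0.009, 0, -0.015], "claw": -1}
    - {"slide": [-0.22, 0.78, -0.11], "rot": [-0.009, 0, -0.016], "claw": -1}
    - {"slide": [-0.23, 0.77, -0.1], "rot": [-0.01, 0, -0.015], "claw": -1}
    - {"slide": [-0.25, 0.77, -0.09], "rot": [-0.009, 0, -0.016], "claw": -1}
    - {"slide": [-0.02, 0.69, 0.29], "rot": [-0.009, 0, -0.017], "claw": -1}
    - {"slide": [-0.04, 0.68, 0.29], "rot": [-0.01, 0, -0.017], "claw": -1}
    - {"slide": [-0.05, 0.68, 0.3], "rot": [-0.01, 0, -0.016], "claw": -1}
    - {"slide": [-0.06, 0.68, 0.31], "rot": [-0.009, 0, -0.017], "claw": -1}
    - {"slide": [-0.07, 0.68, 0.32], "rot": [-0.01, 0, -0.017], "claw": -1}
    - {"slide": [-0.08, 0.67, 0.32], "rot": [-0.01, 0, -0.017], "claw": -1}

```text
time: 22.15
ee_pos: [0.4534, -0.0195, 0.1679]
orientation: [[-0.865, 0.05, 0.499], [0.046, 0.999, -0.021], [-0.499, 0.005, -0.867]]
force: [0.0, -0.2, 0.6]
opening: 0.0851
grip_force: 0.0
```

Call:
send_rows:
  plan:
    - {"slide": [-0.1, 0.66, 0.33], "rot": [-0.009, 0, -0.016], "claw": -1}
    - {"slide": [-0.11, 0.66, 0.33], "rot": [-0.01, 0, -0.017], "claw": -1}
    - {"slide": [-0.12, 0.66, 0.35], "rot": [-0.01, 0, -0.017], "claw": -1}
    - {"slide": [-0.13, 0.64, 0.35], "rot": [-0.009, 0, -0.017], "claw": -1}
    - {"slide": [-0.14, 0.65, 0.35], "rot": [-0.01, 0, -0.017], "claw": -1}
    - {"slide": [-0.15, 0.63, 0.36], "rot": [-0.01, 0, -0.016], "claw": -1}
    - {"slide": [-0.17, 0.63, 0.37], "rot": [-0.009, 0, -0.017], "claw": -1}
    - {"slide": [0, 0, 0], "rot": [0, 0, 0], "claw": -1}
    - {"slide": [0, 0, 0], "rot": [0, 0, 0], "claw": -1}
    - {"slide": [0, 0, 0], "rot": [0, 0, 0], "claw": -1}

```text
time: 22.98
ee_pos: [0.4926, 0.0704, 0.1361]
orientation: [[-0.863, -0.089, 0.498], [-0.075, 0.996, 0.048], [-0.5, 0.004, -0.866]]
force: [0.5, 0.4, -0.3]
opening: 0.0857
grip_force: 0.0
```

Run:
```python
from plan import *
st=read_state();print(st["ee_pos"],yt(st["orientation"]))
c,s=np.cos(np.radians(5.1)),np.sin(np.radians(5.1))
o=np.array([.5437,.0737]);f=lambda d:(o[0]+(.0095-d*.5)*c,o[1]+(.0095-d*.5)*s,.0345+d*.866,5.1,30)
plan([(*f(.03),8),(*f(0),5),(*f(0),1)],-1)
```

```text
[0.492618   0.07043988 0.1361102 ] (np.float64(5.1134683357621205), np.float64(29.990035687344015))
14 rows; end [0.5532 0.0745 0.0345] [ 5.08 29.99]
[{"slide":[-0.01,-0.01,0.55],"rot":[0.003,0,-0.002],"claw":-1},{"slide":[-0.01,-0.01,0.55],"rot":[0,0,0],"claw":-1},{"slide":[-0.01,-0.01,0.56],"rot":[0,0,0],"claw":-1},{"slide":[-0.01,0,0.55],"rot":[0,0,0],"claw":-1},{"slide":[-0.01,-0.01,0.55],"rot":[0,0,0],"claw":-1},{"slide":[-0.02,-0.01,0.55],"rot":[0,0,0],"claw":-1},{"slide":[-0.01,-0.01,0.55],"rot":[0,0,0],"claw":-1},{"slide":[-0.01,-0.01,0.56],"rot":[0,0,0.001],"claw":-1},{"slide":[0,0,0.3],"rot":[0,0,0],"claw":-1},{"slide":[0,0,0.3],"rot":[0,0,0],"claw":-1},{"slide":[0,0,0.3],"rot":[0,0,0],"claw":-1},{"slide":[0,0,0.3],"rot":[0,0,0],"claw":-1},{"slide":[0,0,0.3],"rot":[0,0,0],"claw":-1},{"slide":[0,0,0],"rot":[0,0,0],"claw":-1}]
```

Call:
send_rows:
  plan:
    - {"slide": [-0.01, -0.01, 0.55], "rot": [0.003, 0, -0.002], "claw": -1}
    - {"slide": [-0.01, -0.01, 0.55], "rot": [0, 0, 0], "claw": -1}
    - {"slide": [-0.01, -0.01, 0.55], "rot": [0, 0, 0], "claw": -1}
    - {"slide": [-0.01, -0.01, 0.55], "rot": [0, 0, 0], "claw": -1}
    - {"slide": [-0.01, -0.01, 0.55], "rot": [0, 0, 0], "claw": -1}
    - {"slide": [-0.01, -0.01, 0.55], "rot": [0, 0, 0], "claw": -1}
    - {"slide": [-0.01, -0.01, 0.55], "rot": [0, 0, 0], "claw": -1}
    - {"slide": [-0.01, -0.01, 0.55], "rot": [0, 0, 0], "claw": -1}
    - {"slide": [0, 0, 0.4], "rot": [0, 0, 0], "claw": -1}
    - {"slide": [0, 0, 0.4], "rot": [0, 0, 0], "claw": -1}
    - {"slide": [0, 0, 0.3], "rot": [0, 0, 0], "claw": -1}
    - {"slide": [0, 0, 0.2], "rot": [0, 0, 0], "claw": -1}
    - {"slide": [0, 0, 0.2], "rot": [0, 0, 0], "claw": -1}
    - {"slide": [0, 0, 0], "rot": [0, 0, 0], "claw": -1}
    - {"slide": [0, 0, 0], "rot": [0, 0, 0], "claw": -1}

```text
time: 24.23
ee_pos: [0.5533, 0.0745, 0.0353]
orientation: [[-0.862, -0.09, 0.499], [-0.078, 0.996, 0.045], [-0.501, -0.0, -0.866]]
force: [-0.4, 1.0, 0.5]
opening: 0.0854
grip_force: 0.0
```

Call:
send_rows:
  plan:
    - {"slide": [0, 0, 0], "rot": [0, 0, 0], "claw": 1}
    - {"slide": [0, 0, 0], "rot": [0, 0, 0], "claw": 1}
    - {"slide": [0, 0, 0], "rot": [0, 0, 0], "claw": 1}
    - {"slide": [0, 0, 0], "rot": [0, 0, 0], "claw": 1}
    - {"slide": [0, 0, 0], "rot": [0, 0, 0], "claw": 1}
    - {"slide": [0, 0, 0], "rot": [0, 0, 0], "claw": 1}
    - {"slide": [0, 0, 0], "rot": [0, 0, 0], "claw": 1}
    - {"slide": [0, 0, 0], "rot": [0, 0, 0], "claw": 1}
  force: 90

```text
time: 24.9
ee_pos: [0.5535, 0.0743, 0.0357]
orientation: [[-0.862, -0.089, 0.499], [-0.078, 0.996, 0.044], [-0.501, -0.0, -0.865]]
force: [-2.8, -1.0, 2.4]
opening: 0.0212
grip_force: 88.9
```

Run:
```python
from plan import *
s=read_state();print(s["ee_pos"],s["opening"],s["grip_force"],yt(s["orientation"]))
plan([(.505,.0703,.118,5.1,30,7),(.43,.16,.17,12,30,8),(.381+.0086,.3394+.004,.16,25,30,12),(.3896,.3434,.16,25,30,2)],1)
```

```text
[0.5534975  0.07432373 0.03570363] 0.021185986329448184 88.93589973449707 (np.float64(5.126413294625951), np.float64(30.069854645968533))
29 rows; end [0.3896 0.3435 0.1599] [25.02 30.01]
[{"slide":[0.01,0,-0.68],"rot":[0,0,0],"claw":1},{"slide":[0,0,-0.69],"rot":[0,0,0],"claw":1},{"slide":[0.01,0.01,-0.68],"rot":[0,0,0],"claw":1},{"slide":[0.01,0,-0.68],"rot":[0,0.001,0],"claw":1},{"slide":[0,0,-0.68],"rot":[0,0,0],"claw":1},{"slide":[0.01,0,-0.69],"rot":[0,0,0],"claw":1},{"slide":[0.01,0,-0.68],"rot":[0,0,0.001],"claw":1},{"slide":[0.19,0.6,-0.49],"rot":[-0.007,0,-0.013],"claw":1},{"slide":[0.2,0.61,-0.49],"rot":[-0.007,0,-0.012],"claw":1},{"slide":[0.18,0.61,-0.48],"rot":[-0.008,0,-0.013],"claw":1},{"slide":[0.17,0.62,-0.47],"rot":[-0.007,0,-0.012],"claw":1},{"slide":[0.17,0.63,-0.47],"rot":[-0.007,0,-0.013],"claw":1},{"slide":[0.16,0.63,-0.47],"rot":[-0.007,0,-0.012],"claw":1},{"slide":[0.15,0.63,-0.46],"rot":[-0.007,0,-0.013],"claw":1},{"slide":[0.14,0.64,-0.46],"rot":[-0.008,0,-0.012],"claw":1},{"slide":[0.03,0.78,0.03],"rot":[-0.009,0,-0.016],"claw":1},{"slide":[0.01,0.79,0.04],"rot":[-0.009,0,-0.015],"claw":1},{"slide":[0,0.78,0.05],"rot":[-0.009,0,-0.016],"claw":1},{"slide":[-0.01,0.78,0.06],"rot":[-0.009,0,-0.016],"claw":1},{"slide":[-0.03,0.78,0.06],"rot":[-0.009,0,-0.015],"claw":1}]
[{"slide":[-0.04,0.78,0.07],"rot":[-0.009,0,-0.016],"claw":1},{"slide":[-0.05,0.78,0.08],"rot":[-0.009,0,-0.015],"claw":1},{"slide":[-0.06,0.77,0.08],"rot":[-0.009,0,-0.016],"claw":1},{"slide":[-0.08,0.78,0.1],"rot":[-0.009,0,-0.016],"claw":1},{"slide":[-0.09,0.77,0.1],"rot":[-0.009,0,-0.015],"claw":1},{"slide":[-0.1,0.77,0.1],"rot":[-0.009,0,-0.016],"claw":1},{"slide":[-0.11,0.77,0.12],"rot":[-0.009,0,-0.016],"claw":1},{"slide":[0,0,0],"rot":[0,0,0],"claw":1},{"slide":[0,0,0],"rot":[0,0,0],"claw":1}]
```

Call:
send_rows:
  plan:
    - {"slide": [0, 0, -0.3], "rot": [0, 0, 0], "claw": 1}
    - {"slide": [0, 0, -0.6], "rot": [0, 0, 0], "claw": 1}
    - {"slide": [0.01, 0, -0.8], "rot": [0, 0, 0], "claw": 1}
    - {"slide": [0.01, 0, -0.8], "rot": [0, 0, 0], "claw": 1}
    - {"slide": [0.01, 0, -0.8], "rot": [0, 0, 0], "claw": 1}
    - {"slide": [0.01, 0, -0.8], "rot": [0, 0, 0], "claw": 1}
    - {"slide": [0.01, 0, -0.68], "rot": [0, 0, 0], "claw": 1}
    - {"slide": [0.19, 0.6, -0.49], "rot": [-0.007, 0, -0.013], "claw": 1}
    - {"slide": [0.2, 0.61, -0.49], "rot": [-0.007, 0, -0.012], "claw": 1}
    - {"slide": [0.18, 0.61, -0.48], "rot": [-0.008, 0, -0.013], "claw": 1}
    - {"slide": [0.17, 0.62, -0.47], "rot": [-0.007, 0, -0.012], "claw": 1}
    - {"slide": [0.17, 0.63, -0.47], "rot": [-0.007, 0, -0.013], "claw": 1}
    - {"slide": [0.16, 0.63, -0.47], "rot": [-0.007, 0, -0.012], "claw": 1}
    - {"slide": [0.15, 0.63, -0.46], "rot": [-0.007, 0, -0.013], "claw": 1}
    - {"slide": [0.14, 0.64, -0.46], "rot": [-0.008, 0, -0.012], "claw": 1}
    - {"slide": [0.03, 0.78, 0.03], "rot": [-0.009, 0, -0.016], "claw": 1}
    - {"slide": [0.01, 0.79, 0.04], "rot": [-0.009, 0, -0.015], "claw": 1}
    - {"slide": [0, 0.78, 0.05], "rot": [-0.009, 0, -0.016], "claw": 1}
    - {"slide": [-0.01, 0.78, 0.06], "rot": [-0.009, 0, -0.016], "claw": 1}
    - {"slide": [-0.03, 0.78, 0.06], "rot": [-0.009, 0, -0.015], "claw": 1}

```text
time: 26.57
ee_pos: [0.4104, 0.2363, 0.1622]
orientation: [[-0.828, -0.302, 0.472], [-0.262, 0.953, 0.149], [-0.495, -0.0, -0.869]]
force: [0.1, 0.8, -4.8]
opening: 0.0211
grip_force: 88.8
```

Call:
send_rows:
  plan:
    - {"slide": [-0.04, 0.78, 0.07], "rot": [-0.009, 0, -0.016], "claw": 1}
    - {"slide": [-0.05, 0.78, 0.08], "rot": [-0.009, 0, -0.015], "claw": 1}
    - {"slide": [-0.06, 0.77, 0.08], "rot": [-0.009, 0, -0.016], "claw": 1}
    - {"slide": [-0.08, 0.78, 0.1], "rot": [-0.009, 0, -0.016], "claw": 1}
    - {"slide": [-0.09, 0.77, 0.1], "rot": [-0.009, 0, -0.015], "claw": 1}
    - {"slide": [-0.1, 0.77, 0.1], "rot": [-0.009, 0, -0.016], "claw": 1}
    - {"slide": [-0.11, 0.77, 0.12], "rot": [-0.009, 0, -0.016], "claw": 1}
    - {"slide": [0, 0, 0], "rot": [0, 0, 0], "claw": 1}
    - {"slide": [0, 0, 0], "rot": [0, 0, 0], "claw": 1}

```text
time: 27.32
ee_pos: [0.3872, 0.3426, 0.1566]
orientation: [[-0.786, -0.425, 0.449], [-0.37, 0.905, 0.209], [-0.496, -0.002, -0.868]]
force: [0.7, -0.2, -4.8]
opening: 0.0214
grip_force: 89.3
```

```bash
python3 side.py 280,100,460,280 250,310,410,470 s3
```

```text
27.3167 [0.38719575 0.34257061 0.15660005] (np.float64(25.16644471956072), np.float64(29.726196041101073)) 0.021375891971461104 89.2673134803772 [ 0.66356119 -0.16763432 -4.82618406]
```

View pics/s3.png

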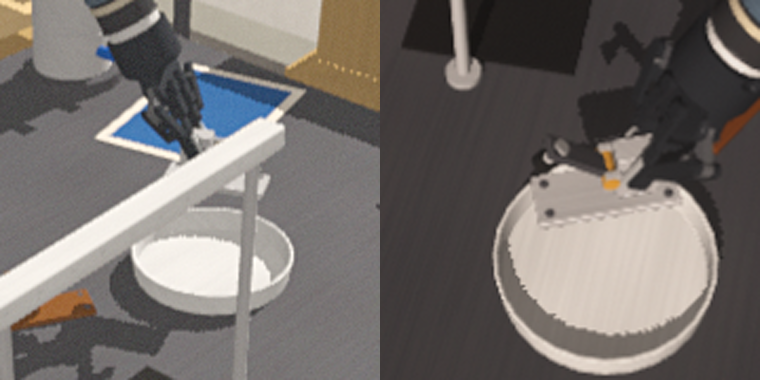

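Clamp B hangs level over the pan (side crop (605,200)), with its arm still raised. Lowering.

Call:
send_rows:
  plan:
    - {"slide": [0.25, 0, 0.43], "rot": [0, 0, 0], "claw": 1}
    - {"slide": [0.37, 0, 0.65], "rot": [0, 0, 0], "claw": 1}
    - {"slide": [0.37, 0, 0.65], "rot": [0, 0, 0], "claw": 1}
    - {"slide": [0.37, 0, 0.65], "rot": [0, 0, 0], "claw": 1}
    - {"slide": [0.37, 0, 0.65], "rot": [0, 0, 0], "claw": 1}
    - {"slide": [0.37, 0, 0.65], "rot": [0, 0, 0], "claw": 1}
    - {"slide": [0.37, 0, 0.65], "rot": [0, 0, 0], "claw": 1}
    - {"slide": [0.25, 0, 0.43], "rot": [0, 0, 0], "claw": 1}
    - {"slide": [0.1, 0, 0.17], "rot": [0, 0, 0], "claw": 1}
    - {"slide": [0.05, 0, 0.09], "rot": [0, 0, 0], "claw": 1}
    - {"slide": [0, 0, 0], "rot": [0, 0, 0], "claw": 1}
    - {"slide": [0, 0, 0], "rot": [0, 0, 0], "claw": 1}

```text
time: 28.42
ee_pos: [0.3904, 0.3439, 0.045]
orientation: [[-0.783, -0.424, 0.455], [-0.366, 0.906, 0.213], [-0.502, -0.0, -0.865]]
force: [-0.5, 0.8, -3.9]
opening: 0.0206
grip_force: 89.3
```

Call:
send_rows:
  plan:
    - {"slide": [0.05, 0, 0.09], "rot": [0, 0, 0], "claw": 1}
    - {"slide": [0.05, 0, 0.09], "rot": [0, 0, 0], "claw": 1}
    - {"slide": [0, 0, 0], "rot": [0, 0, 0], "claw": 1}

```text
time: 28.67
ee_pos: [0.3897, 0.3435, 0.0398]
orientation: [[-0.784, -0.424, 0.454], [-0.367, 0.906, 0.212], [-0.501, -0.001, -0.866]]
force: [-0.8, 0.3, -3.4]
opening: 0.021
grip_force: 89.3
```

Call:
send_rows:
  plan:
    - {"slide": [0.05, 0, 0.09], "rot": [0, 0, 0], "claw": 1}
    - {"slide": [0.05, 0, 0.09], "rot": [0, 0, 0], "claw": 1}
    - {"slide": [0, 0, 0], "rot": [0, 0, 0], "claw": 1}

```text
time: 28.92
ee_pos: [0.3893, 0.3432, 0.0347]
orientation: [[-0.784, -0.424, 0.453], [-0.368, 0.906, 0.211], [-0.5, -0.001, -0.866]]
force: [0.1, 0.1, -4.4]
opening: 0.0211
grip_force: 89.3
```

Call:
send_rows:
  plan:
    - {"slide": [0.025, 0, 0.045], "rot": [0, 0, 0], "claw": 1}
    - {"slide": [0.025, 0, 0.045], "rot": [0, 0, 0], "claw": 1}
    - {"slide": [0, 0, 0], "rot": [0, 0, 0], "claw": 1}

```text
time: 29.17
ee_pos: [0.39, 0.3437, 0.0337]
orientation: [[-0.784, -0.424, 0.454], [-0.367, 0.906, 0.212], [-0.501, -0.0, -0.865]]
force: [0.7, 0.0, -4.2]
opening: 0.0207
grip_force: 89.2
```

Call:
send_rows:
  plan:
    - {"slide": [0.025, 0, 0.045], "rot": [0, 0, 0], "claw": 1}
    - {"slide": [0.025, 0, 0.045], "rot": [0, 0, 0], "claw": 1}
    - {"slide": [0, 0, 0], "rot": [0, 0, 0], "claw": 1}

```text
time: 29.42
ee_pos: [0.3912, 0.3445, 0.0337]
orientation: [[-0.782, -0.424, 0.457], [-0.366, 0.906, 0.214], [-0.504, 0.0, -0.864]]
force: [-2.4, -2.5, 2.8]
opening: 0.0211
grip_force: 90.6
```

Contact with the pan floor. Releasing and retreating.

Call:
send_rows:
  plan:
    - {"slide": [0, 0, 0], "rot": [0, 0, 0], "claw": -0.3}
    - {"slide": [0, 0, 0], "rot": [0, 0, 0], "claw": -0.3}
    - {"slide": [0, 0, 0], "rot": [0, 0, 0], "claw": -0.3}
    - {"slide": [0, 0, 0], "rot": [0, 0, 0], "claw": -0.3}
    - {"slide": [0, 0, 0], "rot": [0, 0, 0], "claw": -0.3}
    - {"slide": [0, 0, -0.3], "rot": [0, 0, 0], "claw": -0.3}
    - {"slide": [0, 0, -0.6], "rot": [0, 0, 0], "claw": -0.3}
    - {"slide": [0, 0, -0.8], "rot": [0, 0, 0], "claw": -0.3}
    - {"slide": [0, 0, -0.8], "rot": [0, 0, 0], "claw": -0.3}
    - {"slide": [0, 0, -0.8], "rot": [0, 0, 0], "claw": -0.3}
    - {"slide": [0, 0, -0.8], "rot": [0, 0, 0], "claw": -0.3}
    - {"slide": [0, 0, -0.8], "rot": [0, 0, 0], "claw": -0.3}
    - {"slide": [0, 0, -0.8], "rot": [0, 0, 0], "claw": -0.3}
    - {"slide": [0, 0, -0.6], "rot": [0, 0, 0], "claw": -0.3}
    - {"slide": [0, 0, -0.3], "rot": [0, 0, 0], "claw": -0.3}
    - {"slide": [0, 0, 0], "rot": [0, 0, 0], "claw": -0.3}

```text
time: 30.75
ee_pos: [0.3304, 0.3162, 0.1481]
orientation: [[-0.782, -0.424, 0.456], [-0.366, 0.905, 0.214], [-0.504, 0.0, -0.864]]
force: [-0.7, 1.3, -0.1]
opening: 0.0555
grip_force: 0.0
```

```bash
python3 side.py 80,100,460,480 230,100,530,480 s4
```

```text
30.75 [0.33039582 0.31619663 0.14814857] (np.float64(25.11097194928418), np.float64(30.265895470301615)) 0.05545595791878733 0.0 [-0.66653652  1.30013032 -0.05492699]
```

View pics/s4.png

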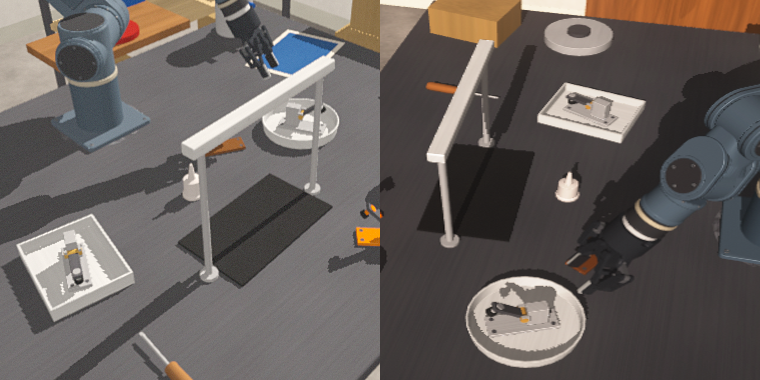

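The final picture shows clamp A flat in the tray with its arm down (side crop (590,108)) and clamp B flat in the pan (520,315). The casting, driver and decoys have not moved, and the gripper is clear.

```bash
python3 -c "
from bench import hand_in; print(hand_in())"
```

```text
the job is handed in; nothing more can be done
None
```

I've handed the job in: the right-hand clamp's hinge was free, so it stands flat in the stock tray with its arm folded down, and the left-hand clamp's hinge was seized (no movement at about 8.6 N), so it stands flat in the repair pan.

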